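# Hang the scalp massager on the swinging drop hook

### The arm

A 6-joint arm with a two-finger parallel gripper is mounted at the origin on the work surface. World frame = base frame: x ahead of the robot, y to its left, z up, the work surface at z = 0. Lengths are in m, angles in rad, forces in N, time in s.
With the tool pointing down it reaches from about 0.425 to 0.95 m from the base axis. Payload 3.5 kg.
Tool frame: the origin (TCP) lies midway between the tips of the shut fingers; the grasp point (between the pads) lies 19 mm behind it; x points along the fingers, y is the direction in which the jaws open and shut, and the axes are right-handed (so a half turn about x gives the same grasp; the last joint's range is limited). The gripper opens to 85 mm and grips with 20 to 120 N. Pads are 22 mm wide; open, the fingers measure 114 mm over their backs; the gripper's body (76 mm by 85 mm) begins 54 mm behind the grasp point. The pads swing forward as they close: fully open they stand 13 mm farther back than shut.
Start: joints at [1.123, 0.286, 1.577, -0, 1.279, -0.15], TCP at [0.198, 0.645, 0.231] pointing down, gripper open.
Joint ranges: [-2.77, 2.77], [-0.9, 2.22], [0.21, 2.48], [-1.53, 4.67], [0.24, 2.81], [-2.84, 2.84]. Speed limits (rad/s): [2.79, 2.79, 3.14, 3.14, 3.14, 3.14].

### API

Orientations are given as a unit quaternion [x, y, z, w].
In Python, from plant import sensors, optics, ctrl gives the robot as it stands.
- The arm moves only by the tool arm_command, never from a script. Its argument "increments" is a list that holds one entry, the list of rows, each a list of 4 numbers: the shift along the tool's x, y, z in cm, then the turn about the tool's x in rad. A call has 1 to 20 rows; each row shifts and turns the commanded pose from where the row before left it, along the tool's axes as they then stand; what a row does not reach is not made up. A row lasts 1/8 s, in which the tool goes at most 62.5 mm and 10.7 degrees, less where a joint would pass 70% of its speed; a pose out of reach is approached as far as the arm can. A call with a gripper value outside its range is refused whole. "grip" is the finger opening in cm, from 0 to 8.54, set as the call begins (left out, the last holds). The fingers move at their own pace and stop on an object; "grip_force" is the grip in N (left out, the last holds). Time passes only in rows, so rows that do not move let the fingers close. It gives the time, the measured TCP pose, the force and the opening at its end, in the units of the state.
- sensors.get_state(): the state, without advancing time (a new reading comes with each control period).
- optics.read_camera(name): name is "side" or "top"; returns the picture (480x640x3 uint8, blue, green, red); there is no depth.
- optics.camera_model(name): a dict with "camera_matrix" (3x3 intrinsics, pixels), "world_from_camera" (4x4, takes a point from camera to world coordinates). Camera axes: x right, y up, looking along -z (the intrinsics and any distortion apply to the point x, -y, -z); pixel columns grow to the right and rows downward; lengths in m; the calibration is good to about 2 mm. A picture is of the moment at which its call begins. camera_model takes no time and is no camera call.
- ctrl.sign_off(): hands the job in, once; it reports no verdict.
Trained networks look in the newest picture that a camera, given by its name, has taken for a name from the list of things; names that differ only in an ending like _2 or _b are one class to them, and where a whole thing is asked for, a point or a joint stands for the part that bears it (a point fixed in the world has none). Each returns a list of dicts, best first, with "conf" (0 to 1); they miss things now and then, are a little off and sometimes report something else, mostly with a low value. They report only what shows in the picture. A call takes as long as a camera call. They do not tell look-alikes from the thing itself.
- optics.boxes_of(camera, query): "at" ([row, column] in pixels, amid what is visible of it).
- optics.place_of(camera, query): "at" ([row, column] in pixels: a listed point, or the origin of a listed thing).
The state is a dict: "time": time; "qpos": joint angles; "dq": joint speeds; "joint_efforts": joint torques, N m; "eef_pos": TCP position; "tcp_rot": TCP orientation; "contact_force": force on the tool from outside, world axes, zero at the start; "wrist_torque": the same for the moment, N m; "opening": opening from 0.0 (shut) to 1.0 (fully open).
Only numpy, scipy, OpenCV 4.12 (cv2) and the standard library are available. Lean on these libraries where they do the work, as an engineer would, in place of code of your own. Each camera call takes 0.05 s, during which the arm holds its last target.

### The job

Hang the scalp massager up to drain on the swinging drop hook: with its handle above the hook's tip, pin the hook lightly back against its rubber stop, and keeping it pinned slide the handle down the shank until it rests in the bottom of the hook. Then let the hook come back to plumb and let go so that the massager hangs quietly. Be gentle, the hook bends if pressed with more than 10 newtons, and leave everything else as it stands.

Things in the scene. Friction and masses are not known exactly. Their poses are not given: they have to be found in the camera images.
- massager: Silicone scalp massager, 130 mm long (own x), 62 mm wide, 80 mm tall, 110 to 180 g, standing on its bristles; origin at the centre of its underside, z up. Sage green stadium-shaped pad, its top 28 mm above the underside, with a paler arched finger handle lengthwise over it, the same at both ends. Clear height between pad and handle crown 44 mm.
- handle_mid (a point): Middle of the underside of the handle's crown, 72 mm above the massager's underside, axes as the massager's; this spot is to lie on the hook. The handle is a stiff strap 12 mm wide (along y), 8 mm thick; its middle line runs (mm) from x -60 z 24 over x -59 z 50, x -38 z 71, x 0 z 76 and on, mirrored.
- grip_a (a point): Middle of the sloping handle shoulder at the massager's -x end (x -48.5, z 60 mm from its origin). Held here across the 12 mm strap, with the gripper leaning back 12 to 30 degrees away from the massager's middle, the hand stays clear of the hook and of the arm above it, provided that this end points away from the post's upright.
- grip_b (a point): The same on the massager's +x end.
- post: Nickel accessory post fixed on the vanity; origin on the worktop straight below the hook's pivot pin, z up. Its 15 mm upright (90 mm foot) stands at own x = +115 mm; an arm at 298 mm height runs from it to a small head (26 by 30 mm) over the pin. The pin lies along own x, 280 mm up. The hook's mouth opens to own +y; the stop lug is on the -y side, down to 34 mm below the pin.
- hook (a joint): Swing of the hook about its pin (rad): 0 is plumb, positive when its foot swings to the post's own -y, towards the rubber stop. It swings freely, hardly damped, about twice a second, without reaching the stop, which lies somewhere between 11 and 25 degrees from plumb: feel for it. The rubber is firm and gives less than a millimetre.
- hook_pivot (a point): Centre of the hook's pivot pin; axes turn with the hook. The black-finished hook is 6 mm round steel wire bent in its own y-z plane: a straight shank (middle line 13 mm to -y of the load line, from 24 to 83 mm below the pin), then a half-round crook of 10 mm inside radius, up to a ball tip.
- hook_seat (a point): Lowest point of the inside of the hook, 93 mm straight below its pin; axes turn with the hook (x along the pin, y towards the hook's tip, z up to the pin). The hook's outside reaches 6 mm lower. At rest in the hook the strap's underside lies about 2 mm above this point, up to 6 mm while the hook leans.
- hook_tip (a point): Top of the hook's 8 mm ball tip, 21 mm above the level of the seat and 14 mm to its +y side.
- toothbrush: White plastic electric toothbrush standing on its 62 mm charger, 225 mm tall; origin at the centre of its underside. Leave alone.
- pin_tray: Silver hairpin tray with pins, 75 by 140 by 16 mm; origin at the centre of its underside. Leave alone.
- tumbler: Frosted glass tumbler, 74 mm across, 98 mm tall; origin at the centre of its underside. Leave alone.
- soap_pump: Brown pump bottle, 64 mm across, 168 mm tall; origin at the centre of its underside. Leave alone.
- jar: Cream jar with a wooden lid, 88 mm across, 87 mm tall; origin at the centre of its underside. Leave alone.
- tower_button (a joint): Travel (m, 0 up, 0.004 down) of the round steel press button in the middle of the closed pop-up power tower, a 104 mm disc set into the worktop at the back. Leave it closed.
There are look-alikes about, which are no part of the job. What is shaped like the massager but blue or yellow is not meant.

How it is judged:
By the outcome, as a careful person would: the job done as asked, in the order asked, and still so for the second after the job is handed in, with the robot touching nothing.
It also fails if it takes over 67 s, if anything falls off the work surface, if the arm or the gripper's body presses on something with over 40 N, if the wrist force passes 120 N, or if a joint passes its speed limit or range.

## Working session

There is one attempt and no reset: what is moved stays moved. The work goes in short steps, Python scripts to look and compute and a tool call to move; the robot and the scene stay as the last step left them, time stands still between calls to the robot, and variables do not carry over. Pictures are saved under pics/ and viewed, and the job is handed in when it is done.

Besides the shell and the picture viewer there is one more tool, called after "Request:" by a JSON object that holds its "method" and its "body", one argument or row to a line. arm_command: Moves the arm, as the interface text tells. Its arguments: {"type":"object","properties":{"increments":{"type":"array","items":{"type":"array","items":{"type":"array","items":{"type":"number"}}}},"grip":{"type":"number"},"grip_force":{"type":"number"}},"required":["increments"]}

```bash
ls; mkdir -p pics
python3 - <<'E'
from plant import sensors, optics, ctrl
import cv2
for n in ("side","top"):
    im=optics.read_camera(n); cv2.imwrite(f"pics/{n}0.png",im)
    m=optics.camera_model(n); print(n,m)
    for q in ("massager","handle_mid","grip_a","grip_b","post","hook_pivot","hook_seat","hook_tip"):
        print(q,[( [round(v) for v in d['at']],round(d['conf'],2)) for d in optics.place_of(n,q)])
print(sensors.get_state())
E
```

```text
pics
side {'camera_matrix': array([[443.21113065,   0.        , 317.40807892],
       [  0.        , 443.21113065, 235.05053588],
       [  0.        ,   0.        ,   1.        ]]), 'world_from_camera': array([[-0.95763514,  0.16923757, -0.23300984,  0.36011624],
       [-0.28751344, -0.51559876,  0.80715174,  0.85732462],
       [ 0.01646082,  0.83995033,  0.54241357,  0.748977  ],
       [ 0.        ,  0.        ,  0.        ,  1.        ]])}
massager [([285, 320], 0.79), ([370, 328], 0.76), ([190, 347], 0.69), ([320, 325], 0.6)]
handle_mid [([268, 324], 0.91), ([345, 331], 0.72), ([298, 325], 0.63), ([227, 399], 0.27)]
grip_a [([303, 301], 0.9), ([364, 350], 0.83), ([340, 311], 0.78), ([267, 305], 0.71), ([272, 342], 0.56)]
grip_b [([303, 301], 0.9), ([364, 350], 0.83), ([340, 311], 0.78), ([267, 305], 0.71), ([272, 342], 0.56)]
post [([398, 234], 0.16)]
hook_pivot [([164, 355], 0.64)]
hook_seat [([194, 352], 0.65)]
hook_tip [([190, 346], 0.51)]
top {'camera_matrix': array([[503.23399457,   0.        , 321.03987095],
       [  0.        , 503.23399457, 236.90284092],
       [  0.
[... 788 characters left out ...]
, 0.38)]
hook_tip [([243, 401], 0.42)]
{'time': 0.9, 'qpos': array([ 1.12297611e+00,  2.86249946e-01,  1.57669845e+00, -1.25655218e-05,
        1.27859269e+00, -1.49964482e-01]), 'dq': array([-0.00024046, -0.00090572,  0.00021256,  0.00116673,  0.00048259,
        0.00254355]), 'joint_efforts': array([-9.31441718e-05, -4.05961990e+01, -2.92944127e+01, -2.00860809e-04,
        5.97926010e-04,  7.97048443e-06]), 'eef_pos': array([0.19803959, 0.6452827 , 0.23135911]), 'tcp_rot': array([ 0.10493396,  0.69927038, -0.10490162,  0.69928925]), 'contact_force': array([-0.52907943, -0.03109994,  0.00682374]), 'wrist_torque': array([-0.02462809,  0.03877568, -0.02111471]), 'opening': 1.001481800424124}
```

View pics/side0.png

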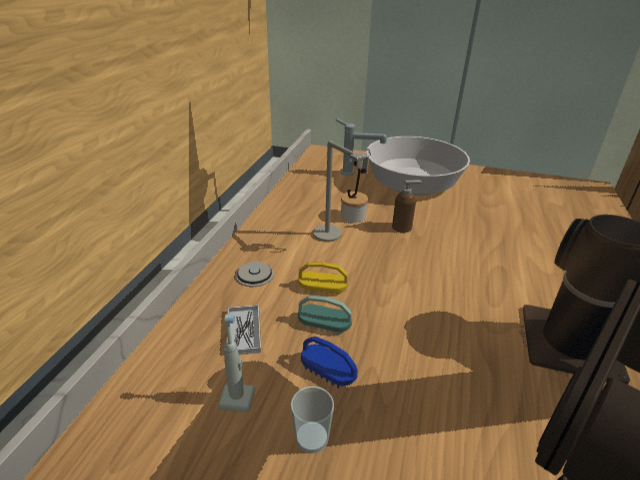

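View pics/top0.png

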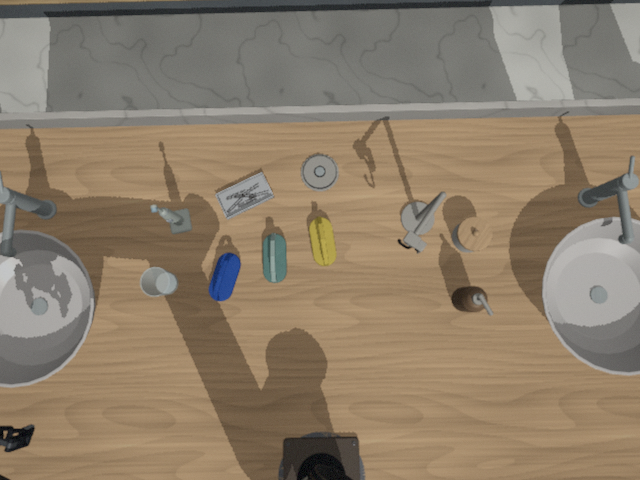

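```bash
cat > h.py <<'E'
import numpy as np, cv2
from plant import sensors, optics, ctrl
from scipy.spatial.transform import Rotation as R
def P(n):
    m=optics.camera_model(n); K=m["camera_matrix"]; T=np.linalg.inv(m["world_from_camera"])
    return K@np.diag([1,-1,-1.])@T[:3]
def proj(n,X):
    X=np.atleast_2d(X); p=(P(n)@np.c_[X,np.ones(len(X))].T).T; return p[:,:2]/p[:,2:]  # col,row
def tri(side,top): # [row,col] each
    a=np.array(side[::-1],float).reshape(2,1);b=np.array(top[::-1],float).reshape(2,1)
    X=cv2.triangulatePoints(P("side"),P("top"),a,b)[:,0]; X=X[:3]/X[3]
    e=np.r_[proj("side",X)[0]-a[:,0],proj("top",X)[0]-b[:,0]]
    return X,e
def plane(n,rc,z):
    M=P(n); u,v=rc[1],rc[0]
    A=np.array([M[0,:2]-u*M[2,:2],M[1,:2]-v*M[2,:2]])
    b=-np.array([(M[0,2]-u*M[2,2])*z+M[0,3]-u*M[2,3],(M[1,2]-v*M[2,2])*z+M[1,3]-v*M[2,3]])
    return np.linalg.solve(A,b)
def snap(n,name,crop=None,s=1):
    im=optics.read_camera(n); show(im,name,crop,s); return im
def show(im,name,crop=None,s=1):
    if crop: r0,r1,c0,c1=crop; im=im[r0:r1,c0:c1]
    cv2.imwrite(f"pics/{name}.png",cv2.resize(im,None,fx=s,fy=s,interpolation=cv2.INTER_CUBIC))
E
python3 - <<'E'
from h import *
a=cv2.imread("pics/side0.png");b=cv2.imread("pics/top0.png")
A=cv2.resize(a[280:350,280:380],None,fx=6,fy=6,interpolation=cv2.INTER_CUBIC)
B=cv2.resize(b[220:290,240:340],None,fx=6,fy=6,interpolation=cv2.INTER_CUBIC)
cv2.imwrite("pics/c1.png",cv2.resize(np.hstack([A,B]),(800,280)))
A=cv2.resize(a[130:250,300:420],None,fx=5,fy=5,interpolation=cv2.INTER_CUBIC)
cv2.imwrite("pics/c2.png",A)
B=cv2.resize(b[180:270,370:490],None,fx=6,fy=6,interpolation=cv2.INTER_CUBIC)
cv2.imwrite("pics/c3.png",B)
for nm,s,t in [("mid",(298,325),(257,272)),("ga-robotside",(303,301),(236,270)),("gb",(303,342),(279,273)),("pivot",(164,355),(244,413)),("seat",(194,352),(245,405)),("tip",(190,346),(243,401))]:
    print(nm,tri(s,t))
E
```

```text
mid (array([0.55243696, 0.11179432, 0.08164533]), array([ 0.84221032,  0.14938179, -0.10884377, -0.59382587]))
ga-robotside (array([0.60836616, 0.11897287, 0.05764568]), array([ 0.54291402,  0.10826908, -0.08055596, -0.38002758]))
gb (array([0.50402714, 0.11117054, 0.07768072]), array([ 4.5141358 ,  0.65866126, -0.54364237, -3.17165579]))
pivot (array([ 0.56043767, -0.20742892,  0.27550116]), array([ 2.99835658,  0.47021634, -0.5106087 , -2.88334946]))
seat (array([ 0.56590068, -0.20483542,  0.18798449]), array([ 1.71483564,  0.27909984, -0.2730226 , -1.58521054]))
tip (array([ 0.57398441, -0.19267566,  0.203674  ]), array([ 4.13672648,  0.64262398, -0.71052969, -3.82129156]))
```

View pics/c1.png

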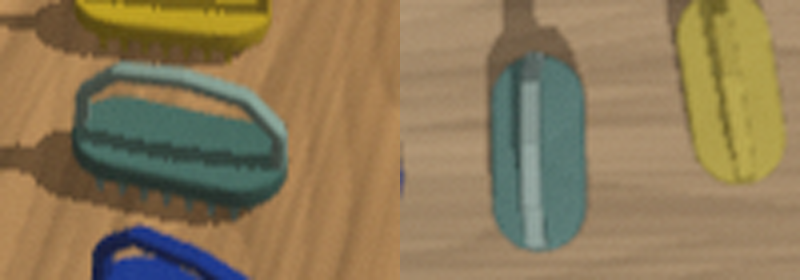

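View pics/c2.png

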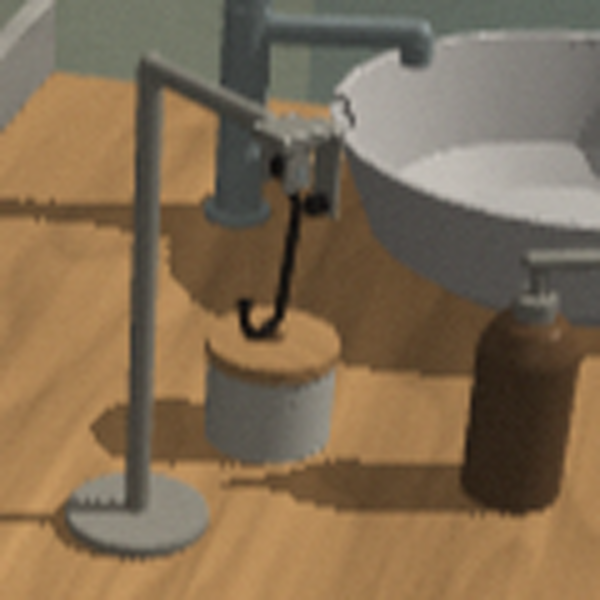

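View pics/c3.png

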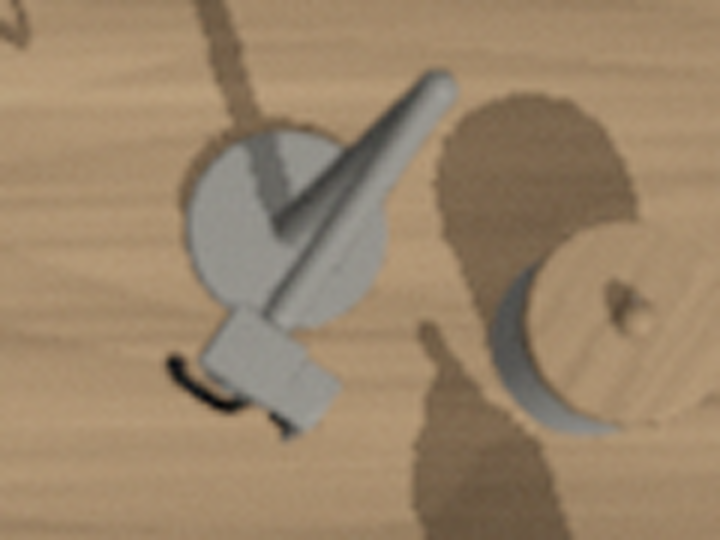

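Run:
```python
from h import *
f=plane("top",(218,417.7),0.006); t=plane("top",(193,444),0.298+.005)
f2=plane("side",(130/5*0+513/5+130,138/5+300),0.006)
print("foot",f,f2,"uptop",t, "side top",tri((60/5+130,150/5+300),(193,444)))
# arm line at head
h=plane("top",(180+315/6,370+275/6),0.303); print("headjoin",h)
d=t-h; print(np.degrees(np.arctan2(d[1],d[0])),np.linalg.norm(d))
# fit: yaw, pivot: search by contact of several pixel points
from scipy.optimize import least_squares
def post(p,yaw,X):
    c,s=np.cos(yaw),np.sin(yaw); X=np.array(X,float); return np.c_[p[0]+c*X[:,0]-s*X[:,1],p[1]+s*X[:,0]+c*X[:,1],X[:,2]]
def hookpts(th,ys): pass
def pts(q):
    p=q[:2];yaw=q[2];th=q[3]
    # hook rotation: positive -> foot to -y ; local (y,z) rel pin
    def hk(y,z): return [0, y*np.cos(th)+z*np.sin(th), .28+ -y*np.sin(th)+z*np.cos(th)]
    return post(p,yaw,[[.115,0,.006],[.115,0,.303],[.115,0,.298],hk(.014,-.072),hk(0,-.099),hk(-.013,-.05)])
obs_side=[(327.6,232.6),None,(330,142.5),(348.5,190),(352,197),(357,180)]
obs_top=[(417.7,218),(444,193),None,(399,240),None,None]
def res(q):
    X=pts(q); a=proj("side",X);b=proj("top",X); r=[]
    for i in range(6):
        if obs_side[i]: r+=list(a[i]-obs_side[i])
        if obs_top[i]: r+=list(b[i]-obs_top[i])
    return r
s=least_squares(res,[.56,-.2,-.6,0],loss="soft_l1"); print(s.x,np.degrees(s.x[2:]),np.round(s.fun if False else res(s.x),1))
# massager pose
def mass(q):
    c,s_=np.cos(q[2]),np.sin(q[2])
    L=np.array([[0,0,.08],[-.0485,0,.064],[.0485,0,.064]]); return np.c_[q[0]+c*L[:,0],q[1]+s_*L[:,0],L[:,2]]
def rm(q):
    X=mass(q); a=proj("side",X);b=proj("top",X)
    o=np.array([(325,297),(342,303),(301,303)]);t=np.array([(272,257),(273,279),(270,236)]) 
    return np.r_[(b-t).ravel(),(a[[0,2]]-o[[0,2]]).ravel()]
s=least_squares(rm,[.55,.11,0]);print(s.x,np.round(rm(s.x),1), proj("side",mass(s.x)))
```

```text
foot [ 0.65443797 -0.27160954] [ 0.65311479 -0.27169608] uptop [ 0.65710907 -0.27284546] side top (array([ 0.65662765, -0.27334394,  0.30148153]), array([-0.36942062, -0.07667194,  0.08109865,  0.37680998]))
headjoin [ 0.57499566 -0.21028592]
-37.302598990679094 0.10322939588028841
[ 0.56696097 -0.1996594  -0.68914799 -0.00904161] [-39.4852712   -0.51804587] [-0.7 -0.3  0.4 -0.5  0.   0.7 -0.1  0.7  0.5 -0.3 -0.4 -2.   0.5  0.4
  0.6  0. ]
[0.55406175 0.11409639 0.10055136] [-1.  -1.2  0.8 -3.6 -0.3  1.6 -0.1  2.2  3.  -1.4] [[324.85999943 299.19482505]
 [345.64100432 307.49336751]
 [304.02156045 301.56174473]]
```

Run:
```python
from h import *
b=cv2.imread("pics/top0.png"); hsv=cv2.cvtColor(b,cv2.COLOR_BGR2HSV)
print(hsv[257,272],hsv[257,265],hsv[257,281],hsv[265,272],hsv[236,271])
m=cv2.inRange(hsv,(75,50,40),(100,255,255)); m[:, :255]=0;m[:,295:]=0;m[:225]=0;m[290:]=0
n,l,st,_=cv2.connectedComponentsWithStats(m);
c=max(cv2.findContours(m,cv2.RETR_EXTERNAL,cv2.CHAIN_APPROX_NONE)[0],key=cv2.contourArea)
print(cv2.boundingRect(c)); 
w=np.array([plane("top",(p[0][1],p[0][0]),.018) for p in c]).astype(np.float32)*1000
r=cv2.minAreaRect(w);print(r)
# handle pale
g=cv2.inRange(hsv,(70,15,130),(105,110,255)); g[:, :255]=0;g[:,295:]=0;g[:225]=0;g[290:]=0
ys,xs=np.nonzero(g); 
for y in range(ys.min(),ys.max()+1):
    q=xs[ys==y]
    if len(q): print(y,q.min(),q.max(),end="; ")
print()
for y in (238,245,250,255,260,265,270,275): print(y,hsv[y,262:290,2])
# head in top view
```

```text
[ 80  27 167] [ 85  72 114] [ 85  65 121] [ 79  26 164] [85 30 94]
(275, 235, 11, 47)
((554.2241821289062, 97.11251068115234), (26.430395126342773, 121.50959014892578), 89.51417541503906)
241 271 274; 242 271 274; 243 271 274; 244 271 274; 245 271 274; 246 271 274; 247 271 274; 248 271 274; 249 271 274; 250 271 274; 251 271 274; 252 271 274; 253 271 274; 254 271 274; 255 271 274; 256 271 274; 257 270 274; 258 271 274; 259 271 274; 260 270 274; 261 270 274; 262 271 274; 263 271 274; 264 271 274; 265 271 274; 266 271 274; 267 271 274; 268 271 274; 269 271 274; 270 271 274; 271 271 275; 272 271 275; 273 271 275; 274 271 275; 275 271 275; 276 271 275; 277 271 275; 278 271 275; 279 271 275; 280 271 279; 281 272 275; 
238 [107 109 102  96 112 100  77  79  90 104 102 103 105 115 118 114 119 115
 120 117 115 103 112 140 155 151 152 153]
245 [ 98 101 115 116 116 104  77  83 122 149 150 150 132 113 119 122 122 121
 121 119 122 123 122 110 129 161 160 161]
250 [ 94  99 115 119 119 104  84  80 123 150 150 150 135 110 121 123 120 122
 120 122 123 122 118 108 119 151 152 151]
255 [103  99 115 118 119 101  82  84 122 148 145 149 137 117 120 123 118 120
 119 120 120 121 119 108 137 171 172 172]
260 [102  97 113 118 118 117 109  79 131 160 163 166 145 113 118 120 118 123
 120 122 124 122 119 117 116 156 169 168]
265 [134  99 115 117 117 119 118 100 125 158 164 165 151 123 118 120 119 118
 119 117 118 119 118 115 109 144 160 157]
270 [144 111 117 115 114 114 118 105 126 159 164 166 154 126 119 119 122 119
 121 124 121 119 124 118 109 139 151 151]
275 [164 142 113 118 119 118 119 120 114 139 161 163 162 137 105 124 123 120
 121 123 123 124 119 113 138 156 158 159]
```

Run:
```python
from h import *
b=cv2.imread("pics/top0.png"); hsv=cv2.cvtColor(b,cv2.COLOR_BGR2HSV)
m=cv2.inRange(hsv,(74,20,70),(96,255,255)); m[:, :255]=0;m[:,295:]=0;m[:225]=0;m[290:]=0
m=cv2.morphologyEx(m,cv2.MORPH_CLOSE,np.ones((7,7)))
c=max(cv2.findContours(m,cv2.RETR_EXTERNAL,cv2.CHAIN_APPROX_NONE)[0],key=cv2.contourArea)
w=np.array([plane("top",(p[0][1],p[0][0]),.022) for p in c]).astype(np.float32)*1000
print(cv2.boundingRect(c),cv2.minAreaRect(w)); show(m,"m",(225,295,250,300),5)
I=b[:,:,1].astype(float)
# subpixel handle centre: centroid of brightness over 115..
for y,x in [(244,-.024),(250,-.012),(256,0),(262,.0),(268,-.02),(272,0)]:
    v=np.clip(hsv[y-1:y+2,268:279,2].mean(0)-125,0,None); cc=268+(v*np.arange(11)).sum()/v.sum(); print(y,round(cc,2),plane("top",(y,cc),.079))
```

```text
(263, 234, 23, 48) ((555.3915405273438, 112.66717529296875), (58.01494216918945, 123.9283447265625), 89.3660659790039)
244 272.17 [0.58403751 0.11113352]
250 272.26 [0.56883741 0.11101291]
256 272.28 [0.55368874 0.1110855 ]
262 272.33 [0.53858527 0.1110689 ]
268 272.48 [0.52352381 0.11082063]
272 272.85 [0.5134945  0.10997133]
```

View pics/m.png

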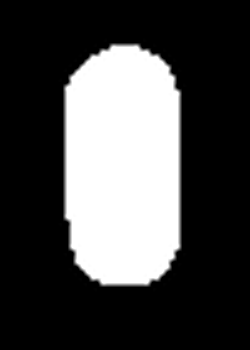

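Request:
{"method": "arm_command", "body": {
  "increments": [
    [[0, 0, 0, -0.102], [0, 0, 0, -0.102], [0, 0, 0, -0.102], [0.3, -3, 1.6, 0], [0.3, -3, 1.6, 0], [0.3, -3.5, 1.8, 0], [0.3, -3.5, 1.8, 0], [0.3, -3.5, 1.8, 0], [0.3, -3.5, 1.8, 0], [0.3, -3.5, 1.8, 0], [0.3, -3.5, 1.8, 0], [0.3, -3.5, 1.8, 0], [0.3, -3.5, 1.8, 0], [0.3, -3.5, 1.8, 0], [0.3, -3.5, 1.8, 0], [0.3, -3.5, 1.8, 0]]
  ],
  "grip": 4.5
}}

```text
time: 2.9
eef_pos: [0.4322, 0.201, 0.1926]
tcp_rot: [-0.003, 0.707, 0.003, 0.707]
contact_force: [0.1, 0.6, -0.2]
opening: 0.529
```

Request:
{"method": "arm_command", "body": {
  "increments": [
    [[0.9, -2, 1.5, 0], [1.5, -2.5, 1.6, 0], [1.5, -2.5, 1.6, 0], [1.4, -2.0, 1.3, 0], [1.0, 0, 0, 0], [0, 0, 0, 0]]
  ]
}}

```text
time: 3.65
eef_pos: [0.4914, 0.113, 0.1284]
tcp_rot: [-0.003, 0.708, 0.003, 0.706]
contact_force: [-0.2, -0.5, -0.0]
opening: 0.529
```

Run:
```python
from h import *
a=snap("side","s1",(250,390,240,400),5); b=snap("top","t1",(200,310,220,360),5)
s=sensors.get_state();print(s["eef_pos"],s["tcp_rot"],s["contact_force"],R.from_quat(s["tcp_rot"]).as_matrix())
```

```text
[0.49215649 0.11336605 0.12964756] [-0.00317598  0.70700689  0.00328052  0.70719192] [ 0.23099315  0.27295014 -0.28118394] [[ 2.61000064e-04 -9.13078529e-03  9.99958279e-01]
 [ 1.49031248e-04  9.99958303e-01  9.13074660e-03]
 [-9.99999955e-01  1.46641904e-04  2.62349953e-04]]
```

View pics/s1.png

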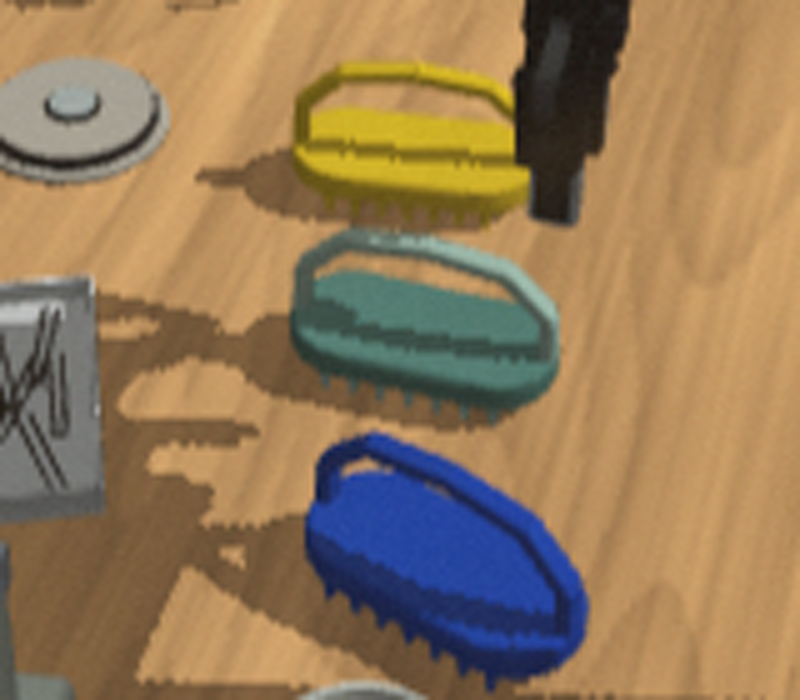

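View pics/t1.png

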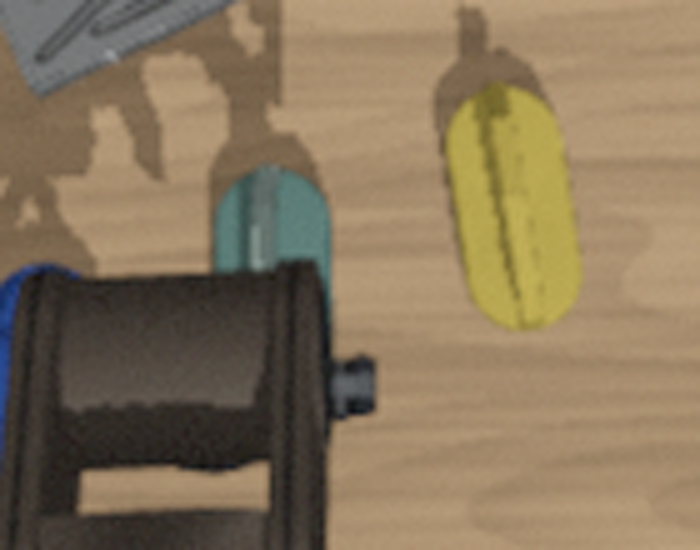

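Run:
```python
from h import *
print(proj("side",[[.495,.1115,.045],[.491,.1115,.045],[.492,.113,.13],[.492,.1355,.13],[.555,.1115,.08],[.614,.1115,.05]]))
```

```text
[[349.57148802 315.34520974]
 [351.27478276 315.7147807 ]
 [352.92800898 287.20343829]
 [350.58674218 293.61884711]
 [324.7762435  298.39092705]
 [300.28133785 303.0447563 ]]
```

Request:
{"method": "arm_command", "body": {
  "increments": [
    [[1.5, -0.2, 0, 0], [2.5, 0, 0, 0], [2.5, 0, 0, 0], [2.0, 0, 0, 0], [1.0, 0, 0, 0], [0, 0, 0, 0], [0, 0, 0, 0]]
  ]
}}

```text
time: 4.62
eef_pos: [0.4931, 0.1108, 0.0351]
tcp_rot: [-0.003, 0.707, 0.003, 0.708]
contact_force: [-0.7, 0.3, -0.2]
opening: 0.52
```

Request:
{"method": "arm_command", "body": {
  "increments": [
    [[0.2, 0, 0, 0], [0, 0, 0, 0], [0, 0, 0, 0], [0, 0, 0, 0], [0, 0, 0, 0], [0, 0, 0, 0], [0, 0, 0, 0], [0, 0, 0, 0]]
  ],
  "grip": 0,
  "grip_force": 50
}}

```text
time: 5.62
eef_pos: [0.4928, 0.1107, 0.0329]
tcp_rot: [-0.003, 0.707, 0.003, 0.707]
contact_force: [-1.3, 0.1, 5.8]
opening: 0.129
```

Request:
{"method": "arm_command", "body": {
  "increments": [
    [[-1, 0, 0, 0], [-2, 0, 0, 0], [-3, 0, 0, 0], [-4, 0, 0, 0], [-4, 0, 0, 0], [-4, 0, 0, 0], [-3, 0, 0, 0], [-1, 0, 0, 0], [0, 0, 0, 0], [0, 0, 0, 0]]
  ]
}}

```text
time: 6.88
eef_pos: [0.4914, 0.1106, 0.2502]
tcp_rot: [-0.003, 0.708, 0.003, 0.706]
contact_force: [-0.1, 0.4, -1.2]
opening: 0.127
```

Run:
```python
from h import *
a=snap("side","s2",(150,350,240,440),4); 
s=sensors.get_state();print(s["eef_pos"],s["contact_force"],s["wrist_torque"],s["opening"])
X=s["eef_pos"];print(proj("side",[X,X+[.062,0,.047]]),)
```

```text
[0.49141318 0.11063446 0.25017355] [ 0.11293095  0.592778   -1.73565714] [-0.00466024  0.08081481  0.01652294] 0.12845533093396896
[[356.99907559 240.81584108]
 [328.39828222 216.08036951]]
```

View pics/s2.png

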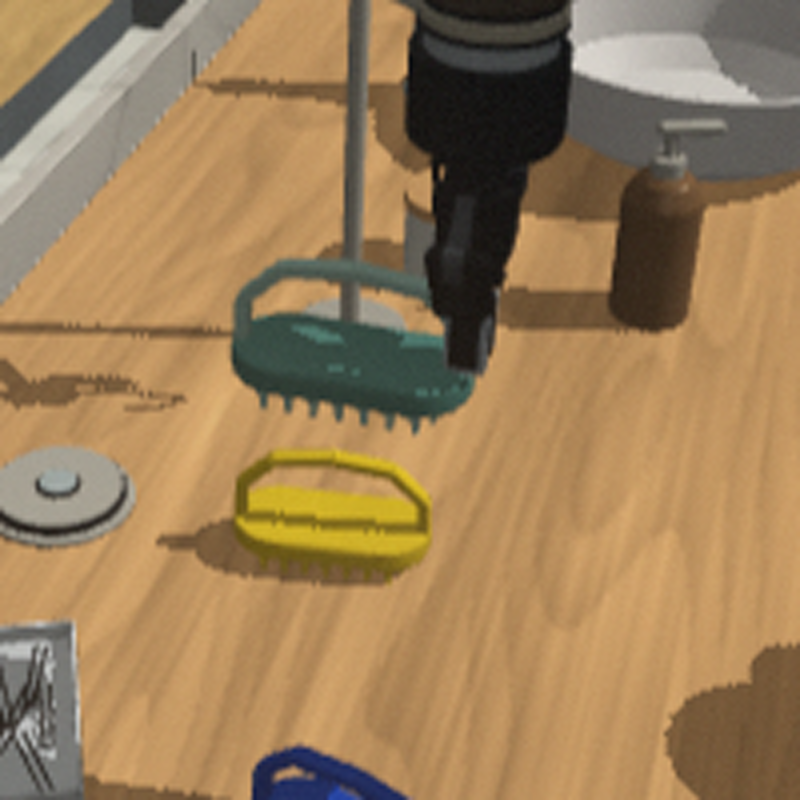

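```bash
cat > ov.py <<'E'
from h import *
def model(px,py,yaw,th):
    c,s=np.cos(yaw),np.sin(yaw)
    def W(X): X=np.atleast_2d(np.array(X,float)); return np.c_[px+c*X[:,0]-s*X[:,1],py+s*X[:,0]+c*X[:,1],X[:,2]]
    def H(y,z): return [0,y*np.cos(th)+z*np.sin(th),.28-y*np.sin(th)+z*np.cos(th)]
    hook=[H(-.013,-.024),H(-.013,-.083)]+[H(-.013*np.cos(a),-.083-.013*np.sin(a)) for a in np.linspace(0,np.pi,12)]+[H(.013,-.076)]
    up=[[.115,0,.0],[.115,0,.298]]; arm=[[.115,0,.298],[.013,0,.298]]
    head=[[.013*a,.015*b,.305] for a,b in ((1,1),(1,-1),(-1,-1),(-1,1),(1,1))]
    pin=[[-.013,0,.28],[.013,0,.28]]
    return [W(v) for v in (hook,up,arm,head,pin)]
def overlay(img,n,args,crop,s,name):
    r0,r1,c0,c1=crop; im=cv2.resize(img[r0:r1,c0:c1],None,fx=s,fy=s,interpolation=cv2.INTER_CUBIC)
    for pl,col in zip(model(*args),((0,0,255),(255,0,0),(0,255,0),(255,0,255),(0,255,255))):
        p=((proj(n,pl)-[c0,r0]+.5)*s*8).astype(np.int32); cv2.polylines(im,[p.reshape(-1,1,2)],False,col,1,cv2.LINE_AA,3)
    cv2.imwrite(f"pics/{name}.png",im); return im
E
python3 - <<'E'
from ov import *
a=cv2.imread("pics/side0.png");b=cv2.imread("pics/top0.png")
q=(.5645,-.201,np.radians(-38),0)
A=overlay(a,"side",q,(135,205,325,375),11,"o1"); B=overlay(b,"top",q,(185,260,390,455),10,"o2")
E
```

```text
(no output)
```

View pics/o1.png

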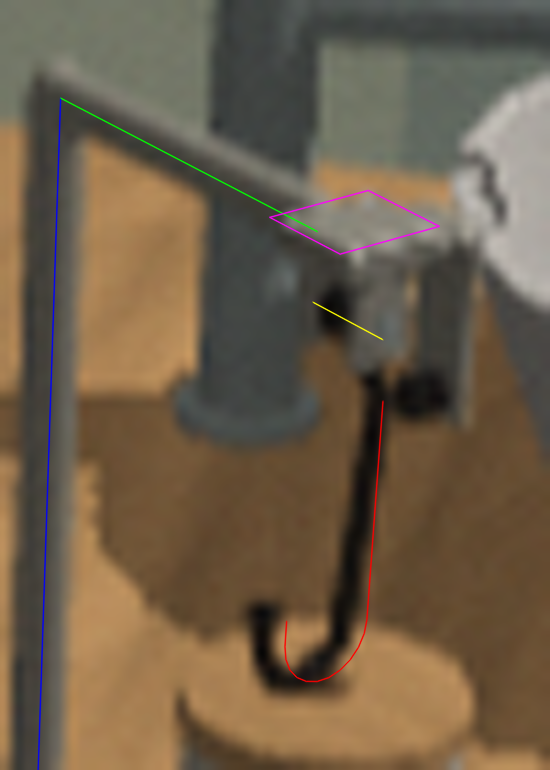

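View pics/o2.png

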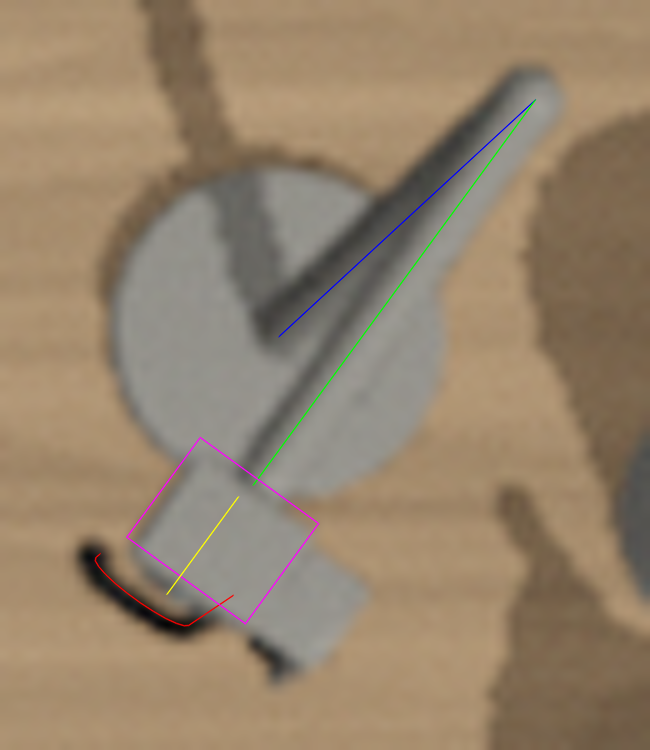

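```bash
cat > fit.py <<'E'
from ov import *
from scipy.optimize import least_squares
import sys
def fit(verbose=True):
    def res(q):
        dx=q[4:6]; 
        hook,up,arm,head,pin=model(*q[:4])
        c,s,th=np.cos(q[2]),np.sin(q[2]),q[3]
        def W(x,y,z): return [q[0]+c*x-s*y,q[1]+s*x+c*y,z]
        def H(y,z): return W(0,y*np.cos(th)+z*np.sin(th),.28-y*np.sin(th)+z*np.cos(th))
        S=lambda u,v:(325+u/11-.5,135+v/11-.5); T=lambda u,v:(390+u/10-.5,185+v/10-.5)
        r=[]
        def add(n,X,o,w=1): r.extend(w*(proj(n,X)[0]-o))
        add("side",H(.013,-.076),S(265,610)); add("side",H(0,-.096),S(298,680)); 
        add("top",H(.013,-.076),T(90,553))
        # lines: distance of observed pt from projected line
        def ln(n,A,B,o,w=1):
            a,b=proj(n,[A,B]); d=(b-a)/np.linalg.norm(b-a); v=np.array(o)-a; r.append(w*(d[0]*v[1]-d[1]*v[0]))
        for o in (S(345,590),S(360,490),S(371,400)): ln("side",H(-.013,-.024),H(-.013,-.083),o)
        for o in (S(33,760),S(45,500),S(56,200)): ln("side",W(.115,0,0),W(.115,0,.29),o)
        for o in (T(535,90),T(400,273),T(255,470)): ln("top",W(.115,0,.302),W(.013,0,.302),o)
        add("top",W(.115,0,.302),T(530,97))
        for o in (T(272,335),T(520,100)): ln("top",W(.115,0,0),W(.115,0,.29),o)
        return r
    s=least_squares(res,[.5645,-.2,-.66,0],loss="soft_l1")
    if verbose: print(s.x,np.degrees(s.x[2:4]),np.round(res(s.x),1))
    return s.x
if __name__=="__main__":
    q=fit(); a=cv2.imread("pics/side0.png");b=cv2.imread("pics/top0.png")
    A=overlay(a,"side",q[:4],(135,205,325,375),11,"o3"); B=overlay(b,"top",q[:4],(185,260,390,455),10,"o4")
    cv2.imwrite("pics/o5.png",cv2.resize(np.hstack([A[:750],B]),(800,500)))
E
python3 fit.py
```

```text
[ 0.56584622 -0.19994777 -0.66572828 -0.04396445] [-38.14342064  -2.51897759] [ 0.4  1.2  0.5  0.4 -0.6 -1.5  0.7  0.3  0.2 -0.   0.3  0.4  0.   0.
  0.   0.5 -0.7 -0.  -0.3]
```

View pics/o5.png

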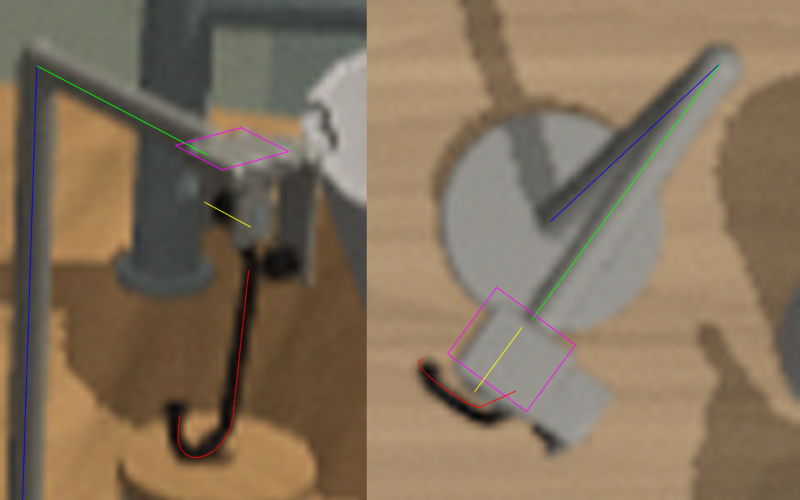

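Request:
{"method": "arm_command", "body": {
  "increments": [
    [[0, 0, 0, 0.06], [0, 0, 0, 0.12], [0, 0, 0, 0.12], [0, 0, 0, 0.12], [0, 0, 0, 0.12], [0, 0, 0, 0.09], [0, 0, 0, 0.044], [0, -0.6, 1, 0], [0.6, -1, 2, 0], [1, -1.5, 2.5, 0], [1, -1.8, 3, 0], [1, -1.8, 3, 0], [1, -1.8, 3, 0], [1, -1.2, 2.3, 0], [1, -0.8, 1.4, 0], [0.65, -0.4, 0.6, 0], [0, 0, 0, 0], [0, 0, 0, 0], [0, 0, 0, 0]]
  ]
}}

```text
time: 9.3
eef_pos: [0.5731, -0.0905, 0.1805]
tcp_rot: [0.231, 0.668, -0.231, 0.669]
contact_force: [0.0, -0.2, -1.1]
opening: 0.129
```

Run:
```python
from h import *
a=snap("side","s3",(120,220,290,420),6); b=snap("top","t3",(170,280,350,490),5)
cv2.imwrite("pics/s3f.png",a);cv2.imwrite("pics/t3f.png",b)
s=sensors.get_state();M=R.from_quat(s["tcp_rot"]).as_matrix();X=s["eef_pos"];print(s["time"],X,s["contact_force"],s["opening"]);print(M, np.degrees(np.arctan2(M[1,2],M[0,2])))
mid=X+M@[-.047,0,.0622]; print(mid,proj("side",mid),proj("top",mid))
```

```text
9.4 [ 0.57308175 -0.09067299  0.18040372] [ 0.47523284 -0.96923294 -0.66551748] 0.12869463759160057
[[ 9.04864509e-04  6.17028545e-01  7.86940249e-01]
 [-2.51086523e-04  7.86940687e-01 -6.17028600e-01]
 [-9.99999559e-01  3.60737190e-04  8.67002250e-04]] -38.09948717300452
[ 0.62198691 -0.12904037  0.22745762] [[326.8286786  190.40590593]] [[372.47074806 217.13621056]]
```

View pics/s3.png

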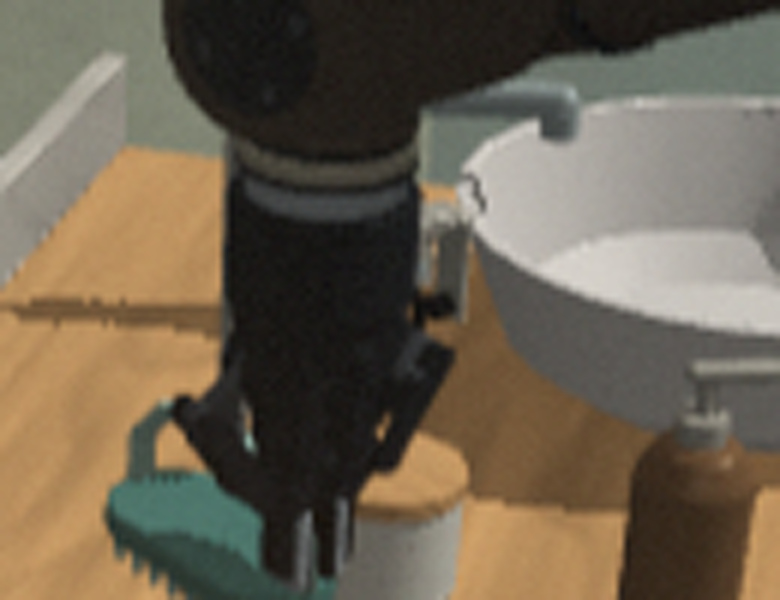

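View pics/t3.png

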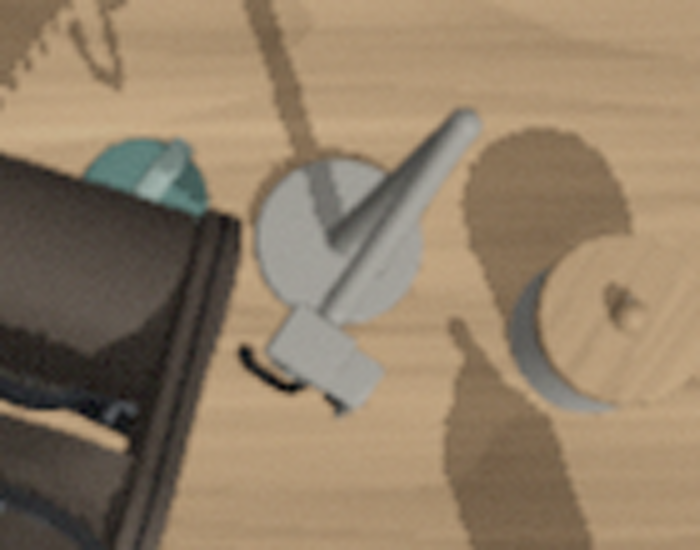

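Run:
```python
from h import *
for z in (.18,.2,.22,.25,.28,.3,.32,.34,.36,.38): print(z,proj("side",[.573,-.0907,z])[0],proj("top",[.573,-.0907,z])[0])
cv2.imwrite("pics/s3full.png",cv2.imread("pics/s3f.png"))
```

```text
0.18 [340.81839037 216.54140045] [354.72158627 241.82269371]
0.2 [341.17780278 209.66879426] [355.22636336 240.76614512]
0.22 [341.54429318 202.66084451] [355.74892915 239.67236301]
0.25 [342.1077642  191.88627393] [356.56824448 237.95745463]
0.28 [342.68838669 180.78373674] [357.43328689 236.14683495]
0.3 [343.08538763 173.19237103] [358.03731203 234.88255033]
0.32 [343.49061163 165.44376572] [358.66467999 233.56940685]
0.34 [343.90431684 157.53298433] [359.31677059 232.20451646]
0.36 [344.32677237 149.45488158] [359.99507454 230.7847589 ]
0.38 [344.75825877 141.20409219] [360.70120491 229.30675789]
```

View pics/s3f.png

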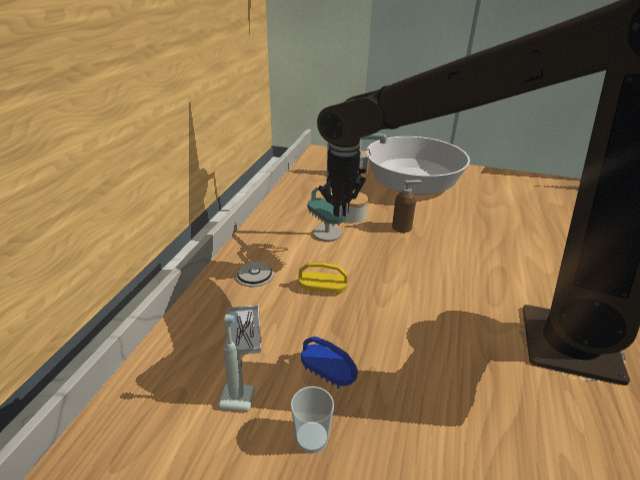

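View pics/t3f.png

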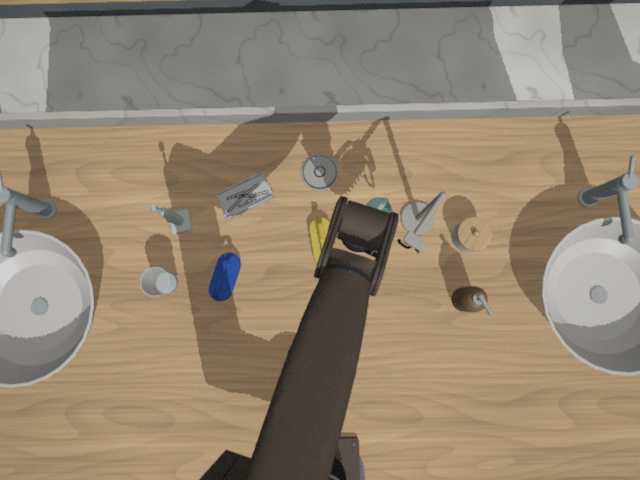

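```bash
python3 - <<'E'
from h import *
s=sensors.get_state();M=R.from_quat(s["tcp_rot"]).as_matrix();X=s["eef_pos"]
def mp(x,y,z): return X+M@[-(z-.033),y,.0622+x]
pts=[mp(.038,0,.075),mp(.060,0,.05),mp(.0535,0,.0635),mp(.06,0,.03),mp(.065,0,.028)]
print(proj("side",pts).round(1),proj("top",pts).round(1))
from ov import overlay
a=cv2.imread("pics/s3f.png");b=cv2.imread("pics/t3f.png")
def dr(n,im,crop,s,name):
    r0,r1,c0,c1=crop; o=cv2.resize(im[r0:r1,c0:c1],None,fx=s,fy=s,interpolation=cv2.INTER_CUBIC)
    for line in ([(-.059,0,.05),(-.038,0,.071),(0,0,.076),(.038,0,.071),(.059,0,.05),(.06,0,.024)],[(.034+.031*np.cos(t),.031*np.sin(t),.028) for t in np.linspace(-1.57,1.57,13)]):
        p=((proj(n,[mp(*q) for q in line])-[c0,r0]+.5)*s*8).astype(np.int32); cv2.polylines(o,[p.reshape(-1,1,2)],False,(0,0,255),1,cv2.LINE_AA,3)
    return o
A=dr("side",a,(175,225,295,350),8,"");B=dr("top",b,(190,240,355,410),8,"")
cv2.imwrite("pics/o6.png",np.hstack([A,B])[:, :880][:, :]); print(A.shape)
E
python3 -c "
import cv2;i=cv2.imread('pics/o6.png');cv2.imwrite('pics/o7.png',cv2.resize(i,(800,364)))"
```

```text
[[318.3 186.6]
 [313.4 191.8]
 [314.8 188.3]
 [313.3 198.4]
 [312.2 198.3]] [[382.2 204.2]
 [386.7 198.8]
 [385.7 199.8]
 [385.6 200.5]
 [386.8 199. ]]
(400, 440, 3)
```

View pics/o7.png

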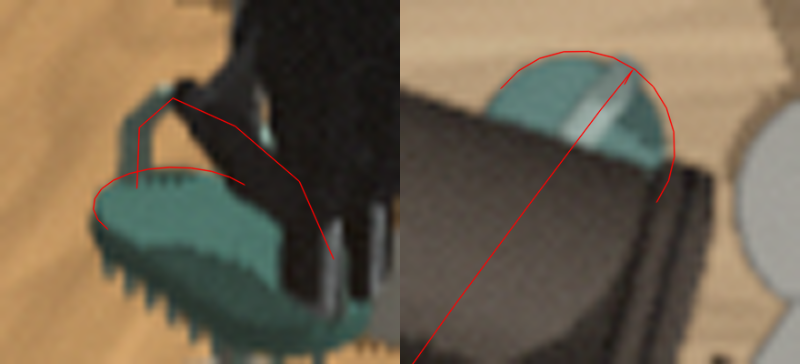

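Request:
{"method": "arm_command", "body": {
  "increments": [
    [[0.2, -0.5, 0, 0], [0, -1, 0, 0], [0, -1.3, 0, 0], [0, -1.3, 0, 0], [0, -1.2, 0, 0], [0, -1.1, 0, 0], [0, -0.8, 0, 0], [0, -0.5, 0, 0], [0, -0.3, 0, 0], [0, 0, 0, 0], [0, 0, 0, 0]]
  ]
}}

```text
time: 10.78
eef_pos: [0.5236, -0.1539, 0.1778]
tcp_rot: [0.231, 0.668, -0.231, 0.668]
contact_force: [-0.5, -0.9, -1.5]
opening: 0.131
```

Run:
```python
from h import *
a=snap("side","s4",(120,220,290,420),6); b=snap("top","t4",(170,280,350,490),5)
cv2.imwrite("pics/s4f.png",a);cv2.imwrite("pics/t4f.png",b)
s=sensors.get_state();M=R.from_quat(s["tcp_rot"]).as_matrix();X=s["eef_pos"];print(s["time"],X,s["contact_force"],s["wrist_torque"])
mid=X+M@[-.039,0,.0622]; d=mid-[.566,-.2,.28]; print(mid,d@M)
```

```text
10.875 [ 0.52364646 -0.15387749  0.17780882] [ 0.23822749  0.23865556 -1.02365124] [0.06917007 0.04774352 0.01252944]
[ 0.57257523 -0.19228132  0.21680832] [0.06319204 0.01012919 0.00040734]
```

View pics/s4.png

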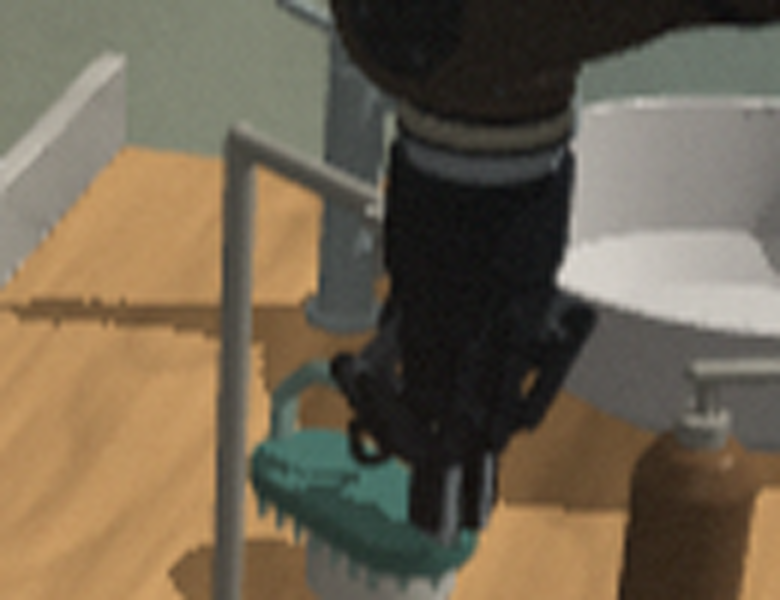

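View pics/t4.png

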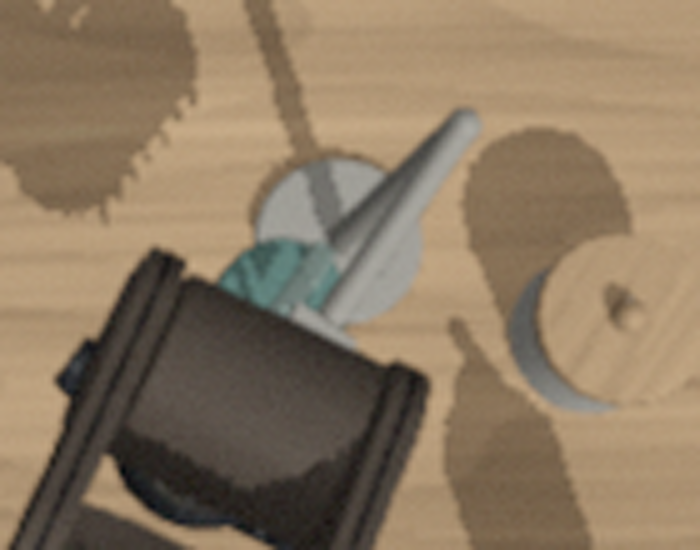

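Request:
{"method": "arm_command", "body": {
  "increments": [
    [[0, -0.2, 0, 0], [0, -0.2, 0, 0], [0, -0.2, 0, 0], [0, -0.2, 0, 0], [0, -0.2, 0, 0], [0, -0.1, 0, 0], [0, -0.1, 0, 0], [0, -0.1, 0, 0], [0, -0.1, 0, 0], [0, -0.1, 0, 0], [0, -0.1, 0, 0], [0, -0.1, 0, 0], [0, -0.1, 0, 0], [0, -0.1, 0, 0], [0, -0.1, 0, 0], [0, -0.1, 0, 0], [0, 0, 0, 0], [0, 0, 0, 0]]
  ]
}}

```text
time: 13.12
eef_pos: [0.5106, -0.1706, 0.1778]
tcp_rot: [0.231, 0.668, -0.231, 0.668]
contact_force: [-0.2, -0.5, -1.3]
opening: 0.13
```

```bash
cat > st.py <<'E'
from h import *
F=[]
for _ in range(2):
    optics.read_camera("side"); s=sensors.get_state(); F.append(np.r_[s["contact_force"],s["wrist_torque"]])
M=R.from_quat(s["tcp_rot"]).as_matrix();X=s["eef_pos"];F=np.mean(F,0)
mid=X+M@[-.039,0,.0622]; d=mid-[.566,-.2,.28]
print("t",round(s["time"],2),"X",X.round(4),"own(-z,y,x)mm",(d@M*1000).round(1),"F_tool",(F[:3]@M).round(2),"T_tool",(F[3:]@M).round(3))
E
python3 st.py; python3 -c "
from h import *
snap('side','s5',(160,220,320,400),9)"
```

```text
t 13.22 X [ 0.5106 -0.1705  0.1778] own(-z,y,x)mm [ 63.2 -11.1   0.4] F_tool [ 1.63  0.52 -0.21] T_tool [0.017 0.035 0.018]
```

View pics/s5.png

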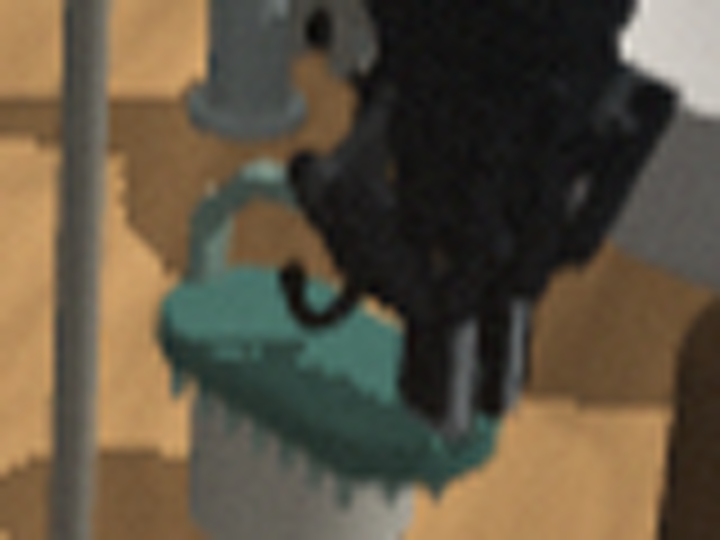

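Request:
{"method": "arm_command", "body": {
  "increments": [
    [[0, -0.05, 0, 0], [0, -0.05, 0, 0], [0, -0.05, 0, 0], [0, -0.05, 0, 0], [0, 0, 0, 0]]
  ]
}}

```text
time: 13.9
eef_pos: [0.5093, -0.1722, 0.1778]
tcp_rot: [0.231, 0.668, -0.231, 0.668]
contact_force: [0.3, 0.1, -1.3]
opening: 0.129
```

Request:
{"method": "arm_command", "body": {
  "increments": [
    [[0, -0.05, 0, 0], [0, -0.05, 0, 0], [0, -0.05, 0, 0], [0, 0, 0, 0]]
  ]
}}

```text
time: 14.4
eef_pos: [0.5084, -0.1734, 0.1778]
tcp_rot: [0.231, 0.668, -0.231, 0.668]
contact_force: [-0.2, -0.3, -2.2]
opening: 0.128
```

```bash
python3 st.py
```

```text
t 14.5 X [ 0.5084 -0.1733  0.1778] own(-z,y,x)mm [ 63.2 -14.6   0.4] F_tool [1.44 0.44 0.05] T_tool [-0.002  0.064 -0.   ]
```

Request:
{"method": "arm_command", "body": {
  "increments": [
    [[0, -0.05, 0, 0], [0, -0.05, 0, 0], [0, 0, 0, 0]]
  ]
}}

```text
time: 14.88
eef_pos: [0.5077, -0.1742, 0.1778]
tcp_rot: [0.231, 0.668, -0.231, 0.668]
contact_force: [0.7, 0.4, -0.8]
opening: 0.126
```

Request:
{"method": "arm_command", "body": {
  "increments": [
    [[0, -0.05, 0, 0], [0, -0.05, 0, 0], [0, 0, 0, 0]]
  ]
}}

```text
time: 15.25
eef_pos: [0.5071, -0.1749, 0.1778]
tcp_rot: [0.231, 0.668, -0.231, 0.668]
contact_force: [0.5, 0.1, -1.8]
opening: 0.123
```

Request:
{"method": "arm_command", "body": {
  "increments": [
    [[0, -0.05, 0, 0], [0, -0.05, 0, 0], [0, 0, 0, 0]]
  ]
}}

```text
time: 15.62
eef_pos: [0.5065, -0.1757, 0.1778]
tcp_rot: [0.231, 0.668, -0.231, 0.668]
contact_force: [0.1, 1.1, -0.7]
opening: 0.127
```

```bash
python3 st.py
```

```text
t 15.72 X [ 0.5065 -0.1757  0.1778] own(-z,y,x)mm [ 63.2 -17.6   0.4] F_tool [0.58 0.42 0.24] T_tool [-0.053  0.07   0.005]
```

Request:
{"method": "arm_command", "body": {
  "increments": [
    [[0, -0.05, 0, 0], [0, -0.05, 0, 0], [0, 0, 0, 0]]
  ]
}}

```text
time: 16.1
eef_pos: [0.5059, -0.1765, 0.1778]
tcp_rot: [0.231, 0.668, -0.231, 0.668]
contact_force: [0.1, 1.0, -1.2]
opening: 0.128
```

```bash
python3 st.py
```

```text
t 16.2 X [ 0.5059 -0.1765  0.1778] own(-z,y,x)mm [ 63.2 -18.6   0.4] F_tool [1.55 0.41 0.22] T_tool [-0.042  0.061  0.018]
```

Request:
{"method": "arm_command", "body": {
  "increments": [
    [[0, -0.05, 0, 0], [0, -0.05, 0, 0], [0, 0, 0, 0]]
  ]
}}

```text
time: 16.58
eef_pos: [0.5053, -0.1773, 0.1778]
tcp_rot: [0.231, 0.668, -0.231, 0.668]
contact_force: [0.0, -0.7, -0.9]
opening: 0.128
```

Request:
{"method": "arm_command", "body": {
  "increments": [
    [[0, -0.05, 0, 0], [0, -0.05, 0, 0], [0, 0, 0, 0]]
  ]
}}

```text
time: 16.95
eef_pos: [0.5047, -0.1781, 0.1778]
tcp_rot: [0.231, 0.668, -0.231, 0.668]
contact_force: [-0.2, -0.0, -1.3]
opening: 0.128
```

```bash
python3 st.py
```

```text
t 17.05 X [ 0.5047 -0.178   0.1779] own(-z,y,x)mm [ 63.1 -20.6   0.4] F_tool [ 1.25 -0.81  0.21] T_tool [0.014 0.101 0.037]
```

Request:
{"method": "arm_command", "body": {
  "increments": [
    [[0, -0.05, 0, 0], [0, -0.05, 0, 0], [0, 0, 0, 0]]
  ]
}}

```text
time: 17.42
eef_pos: [0.5041, -0.1787, 0.1779]
tcp_rot: [0.231, 0.668, -0.231, 0.668]
contact_force: [0.9, 0.7, -1.2]
opening: 0.131
```

Request:
{"method": "arm_command", "body": {
  "increments": [
    [[0, -0.05, 0, 0], [0, -0.05, 0, 0], [0, 0, 0, 0]]
  ]
}}

```text
time: 17.8
eef_pos: [0.5037, -0.1793, 0.1779]
tcp_rot: [0.231, 0.668, -0.231, 0.668]
contact_force: [1.8, 2.8, -1.4]
opening: 0.127
```

```bash
python3 st.py;  python3 -c "
from h import *
snap('side','s6',(160,220,320,400),9)"
```

```text
t 17.9 X [ 0.5036 -0.1794  0.1779] own(-z,y,x)mm [ 63.1 -22.3   0.4] F_tool [ 1.27  4.05 -0.31] T_tool [-0.233  0.09   0.472]
```

View pics/s6.png

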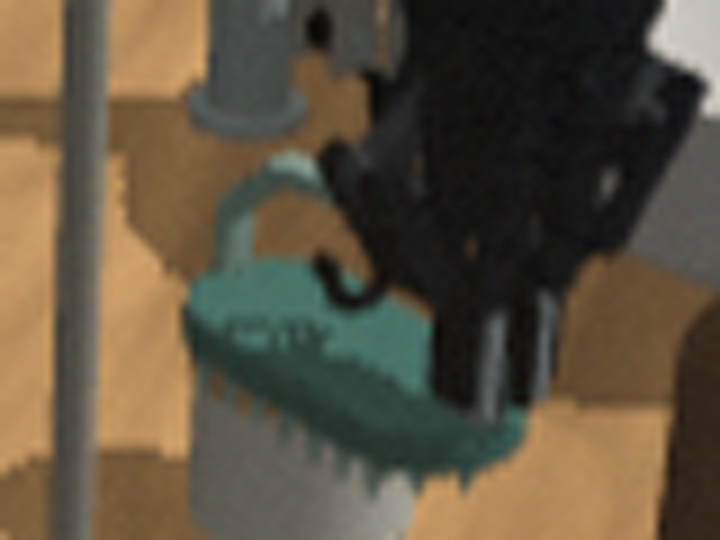

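Request:
{"method": "arm_command", "body": {
  "increments": [
    [[0, 0.02, 0, 0], [0.1, -0.03, 0, 0], [0.1, -0.03, 0, 0], [0.1, -0.03, 0, 0], [0.1, -0.03, 0, 0], [0, 0, 0, 0]]
  ]
}}

```text
time: 18.7
eef_pos: [0.503, -0.1805, 0.1738]
tcp_rot: [0.231, 0.668, -0.231, 0.668]
contact_force: [4.3, 4.0, -0.2]
opening: 0.126
```

```bash
python3 st.py
```

```text
t 18.8 X [ 0.503  -0.1805  0.1738] own(-z,y,x)mm [ 67.2 -23.6   0.5] F_tool [-0.02  5.06  1.66] T_tool [-0.294 -0.125  0.653]
```

Request:
{"method": "arm_command", "body": {
  "increments": [
    [[0, 0.02, 0, 0], [0.1, -0.03, 0, 0], [0.1, -0.02, 0, 0], [0.1, -0.03, 0, 0], [0.1, -0.03, 0, 0], [0, 0, 0, 0]]
  ]
}}

```text
time: 19.55
eef_pos: [0.5021, -0.181, 0.1696]
tcp_rot: [0.231, 0.669, -0.231, 0.668]
contact_force: [3.3, 4.4, 0.4]
opening: 0.13
```

```bash
python3 st.py
```

```text
t 19.65 X [ 0.5021 -0.181   0.1695] own(-z,y,x)mm [ 71.5 -24.6   0.3] F_tool [ 0.37  4.95 -0.08] T_tool [-0.301 -0.036  0.627]
```

Request:
{"method": "arm_command", "body": {
  "increments": [
    [[0, 0.03, 0, 0], [0.1, -0.02, 0, 0], [0.1, -0.03, 0, 0], [0.1, -0.02, 0, 0], [0.1, -0.03, 0, 0], [0, 0, 0, 0]]
  ]
}}

```text
time: 20.4
eef_pos: [0.5018, -0.1817, 0.1656]
tcp_rot: [0.231, 0.668, -0.231, 0.668]
contact_force: [2.1, 3.4, 0.8]
opening: 0.127
```

```bash
python3 st.py;  python3 -c "
from h import *
snap('side','s7',(160,220,320,400),9)"
```

```text
t 20.5 X [ 0.5017 -0.1817  0.1656] own(-z,y,x)mm [ 75.4 -25.3   0.4] F_tool [0.12 4.4  0.77] T_tool [-0.272 -0.075  0.542]
```

View pics/s7.png

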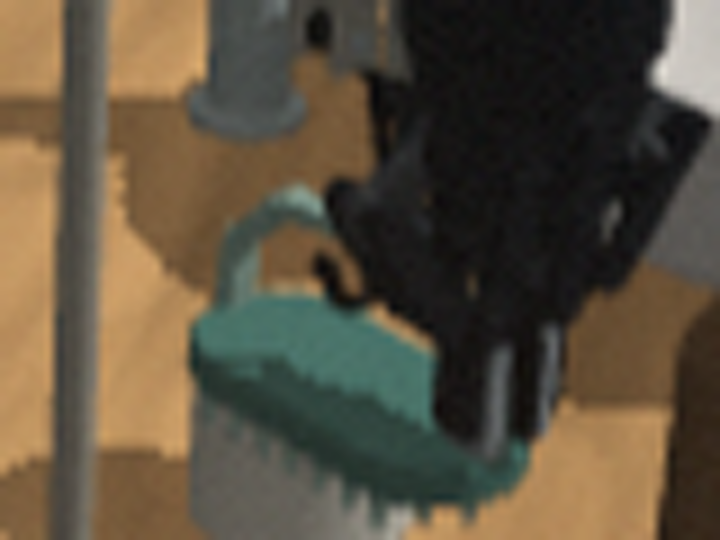

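Request:
{"method": "arm_command", "body": {
  "increments": [
    [[0, 0.01, 0, 0], [0.1, -0.02, 0, 0], [0.1, -0.03, 0, 0], [0.1, -0.02, 0, 0], [0.1, -0.03, 0, 0], [0, 0, 0, 0]]
  ]
}}

```text
time: 21.3
eef_pos: [0.5012, -0.1824, 0.1616]
tcp_rot: [0.231, 0.668, -0.231, 0.668]
contact_force: [2.3, 2.7, 0.2]
opening: 0.127
```

```bash
python3 st.py
```

```text
t 21.4 X [ 0.5012 -0.1823  0.1616] own(-z,y,x)mm [ 79.4 -26.1   0.4] F_tool [0.18 4.34 0.79] T_tool [-0.247 -0.009  0.55 ]
```

Request:
{"method": "arm_command", "body": {
  "increments": [
    [[0.1, -0.02, 0, 0], [0.1, -0.02, 0, 0], [0, 0, 0, 0]]
  ]
}}

```text
time: 21.78
eef_pos: [0.5009, -0.1827, 0.1597]
tcp_rot: [0.231, 0.668, -0.231, 0.668]
contact_force: [2.7, 2.9, -0.1]
opening: 0.127
```

```bash
python3 st.py
```

```text
t 21.88 X [ 0.5009 -0.1827  0.1597] own(-z,y,x)mm [ 81.4 -26.6   0.4] F_tool [0.06 3.84 0.68] T_tool [-0.225 -0.02   0.516]
```

Request:
{"method": "arm_command", "body": {
  "increments": [
    [[0.1, -0.01, 0, 0], [0, 0, 0, 0]]
  ]
}}

```text
time: 22.12
eef_pos: [0.5008, -0.1828, 0.1586]
tcp_rot: [0.231, 0.668, -0.231, 0.668]
contact_force: [3.5, 2.0, 0.5]
opening: 0.126
```

```bash
python3 st.py
```

```text
t 22.23 X [ 0.5009 -0.1828  0.1587] own(-z,y,x)mm [ 82.3 -26.7   0.4] F_tool [ 0.65  3.82 -0.11] T_tool [-0.259 -0.053  0.471]
```

Request:
{"method": "arm_command", "body": {
  "increments": [
    [[0.05, -0.01, 0, 0], [0.05, -0.01, 0, 0], [0, 0, 0, 0]]
  ]
}}

```text
time: 22.6
eef_pos: [0.5009, -0.183, 0.1578]
tcp_rot: [0.231, 0.668, -0.231, 0.668]
contact_force: [2.3, 2.0, -0.1]
opening: 0.128
```

```bash
python3 st.py
```

```text
t 22.7 X [ 0.5008 -0.183   0.1578] own(-z,y,x)mm [ 83.2 -26.8   0.4] F_tool [-0.56  3.88  0.51] T_tool [-0.228 -0.037  0.488]
```

Request:
{"method": "arm_command", "body": {
  "increments": [
    [[0.05, -0.01, 0, 0], [0.05, -0.01, 0, 0], [0, 0, 0, 0]]
  ]
}}

```text
time: 23.08
eef_pos: [0.5008, -0.1831, 0.1569]
tcp_rot: [0.231, 0.668, -0.231, 0.668]
contact_force: [2.1, 3.0, 1.5]
opening: 0.127
```

```bash
python3 st.py;  python3 -c "
from h import *
snap('side','s8',(160,220,320,400),9)"
```

```text
t 23.18 X [ 0.5008 -0.1831  0.1569] own(-z,y,x)mm [ 84.1 -27.    0.5] F_tool [-0.51  3.86 -0.16] T_tool [-0.253 -0.057  0.495]
```

View pics/s8.png

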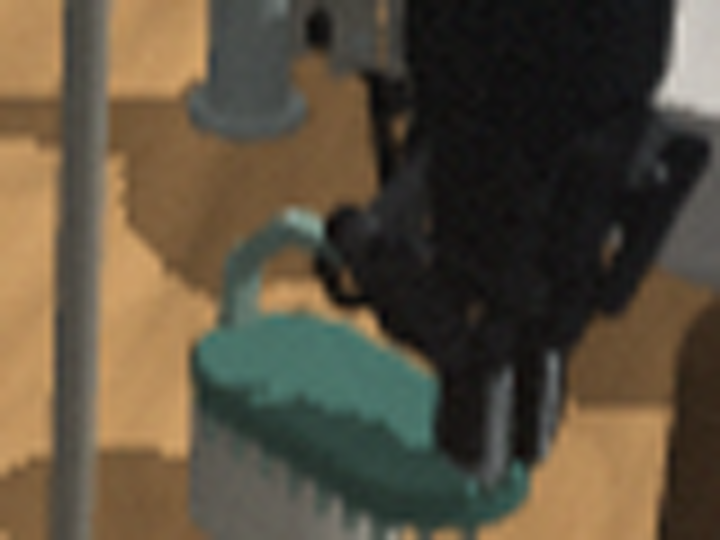

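Request:
{"method": "arm_command", "body": {
  "increments": [
    [[0.05, 0, 0, 0], [0.05, 0, 0, 0], [0, 0, 0, 0]]
  ]
}}

```text
time: 23.6
eef_pos: [0.5009, -0.1832, 0.1561]
tcp_rot: [0.231, 0.668, -0.231, 0.668]
contact_force: [2.4, 2.7, 2.2]
opening: 0.131
```

```bash
python3 st.py
```

```text
t 23.7 X [ 0.5009 -0.1832  0.1561] own(-z,y,x)mm [ 84.9 -27.    0.6] F_tool [-2.58  4.5  -0.27] T_tool [-0.264 -0.131  0.446]
```

Request:
{"method": "arm_command", "body": {
  "increments": [
    [[0.05, 0, 0, 0], [0.05, 0, 0, 0], [0, 0, 0, 0]]
  ]
}}

```text
time: 24.08
eef_pos: [0.5011, -0.1833, 0.1553]
tcp_rot: [0.231, 0.668, -0.231, 0.669]
contact_force: [3.1, 2.2, 4.2]
opening: 0.126
```

```bash
python3 st.py
```

```text
t 24.18 X [ 0.501  -0.1833  0.1552] own(-z,y,x)mm [ 85.7 -27.    0.7] F_tool [-4.16  4.46 -0.13] T_tool [-0.258 -0.272  0.542]
```

Request:
{"method": "arm_command", "body": {
  "increments": [
    [[0, 0.02, 0, 0], [0, 0.02, 0, 0], [0, 0, 0, 0]]
  ]
}}

```text
time: 24.55
eef_pos: [0.5011, -0.183, 0.1549]
tcp_rot: [0.231, 0.668, -0.231, 0.668]
contact_force: [1.9, 2.2, 2.7]
opening: 0.13
```

```bash
python3 st.py
```

```text
t 24.65 X [ 0.5011 -0.183   0.1549] own(-z,y,x)mm [ 86.  -26.7   0.6] F_tool [-3.87  3.2   0.48] T_tool [-0.233 -0.34   0.363]
```

Request:
{"method": "arm_command", "body": {
  "increments": [
    [[0, 0.05, 0, 0], [0, 0.05, 0, 0], [0, 0.1, 0, 0], [0.03, 0.1, 0, 0], [0, 0, 0, 0]]
  ]
}}

```text
time: 25.28
eef_pos: [0.502, -0.1801, 0.1536]
tcp_rot: [0.231, 0.669, -0.231, 0.667]
contact_force: [-0.3, 1.0, 0.3]
opening: 0.131
```

```bash
python3 st.py
```

```text
t 25.38 X [ 0.5021 -0.1801  0.1537] own(-z,y,x)mm [ 87.5 -23.8  -0.1] F_tool [ 0.78  0.12 -0.45] T_tool [-0.007  0.03   0.018]
```

Request:
{"method": "arm_command", "body": {
  "increments": [
    [[0.03, 0.1, 0, 0], [0.03, 0.15, 0, 0], [0.04, 0.15, 0, 0], [0.04, 0.2, 0, 0], [0.04, 0.2, 0, 0], [0.04, 0.2, 0, 0], [0.03, 0.2, 0, 0], [0.03, 0.2, 0, 0], [0.02, 0.2, 0, 0], [0.02, 0.15, 0, 0], [0, 0.1, 0, 0], [0, 0.05, 0, 0], [0, 0, 0, 0], [0, 0, 0, 0]]
  ]
}}

```text
time: 27.12
eef_pos: [0.5145, -0.1655, 0.1513]
tcp_rot: [0.231, 0.668, -0.231, 0.668]
contact_force: [0.3, -0.7, -0.5]
opening: 0.125
```

```bash
python3 st.py;  python3 -c "
from h import *
snap('side','s9',(160,220,320,400),9);snap('top','t9',(170,280,350,490),5)"
```

```text
t 27.23 X [ 0.5145 -0.1655  0.1513] own(-z,y,x)mm [89.7 -4.7  0.4] F_tool [ 0.55 -0.88  0.04] T_tool [0.001 0.056 0.014]
```

View pics/s9.png

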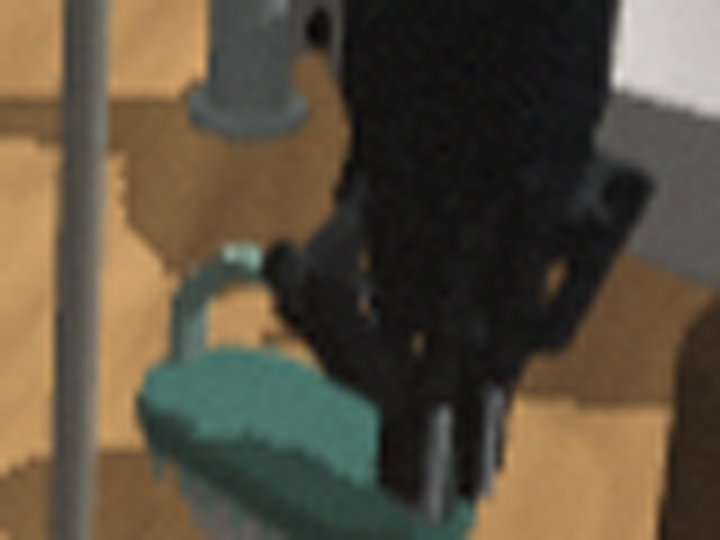

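View pics/t9.png

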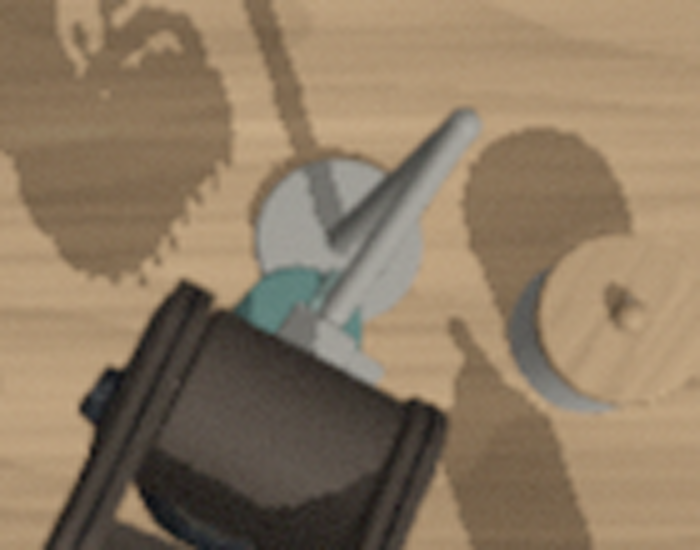

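Request:
{"method": "arm_command", "body": {
  "increments": [
    [[0, 0.1, 0, 0], [0, 0.1, 0, 0], [0.05, 0.1, 0, 0], [0.05, 0, 0, 0], [0, 0, 0, 0], [0, 0, 0, 0]]
  ]
}}

```text
time: 28.08
eef_pos: [0.5164, -0.1631, 0.1503]
tcp_rot: [0.231, 0.668, -0.231, 0.668]
contact_force: [0.4, -0.1, -1.3]
opening: 0.129
```

```bash
python3 st.py
```

```text
t 28.18 X [ 0.5164 -0.1631  0.1504] own(-z,y,x)mm [90.6 -1.6  0.4] F_tool [1.05 0.06 0.08] T_tool [0.01  0.034 0.015]
```

Request:
{"method": "arm_command", "body": {
  "increments": [
    [[0.05, 0, 0, 0], [0.05, 0, 0, 0], [0, 0, 0, 0]]
  ]
}}

```text
time: 28.55
eef_pos: [0.5166, -0.1632, 0.1497]
tcp_rot: [0.231, 0.668, -0.231, 0.669]
contact_force: [-1.6, 0.5, 1.0]
opening: 0.128
```

```bash
python3 st.py
```

```text
t 28.65 X [ 0.5166 -0.1632  0.1497] own(-z,y,x)mm [91.3 -1.6  0.6] F_tool [-1.09 -0.01 -0.23] T_tool [ 0.009 -0.009 -0.011]
```

```bash
python3 -c "
from h import *
for n in ('side','top'): cv2.imwrite(f'pics/pre_{n}.png',optics.read_camera(n))"
```

Request:
{"method": "arm_command", "body": {
  "increments": [
    [[0, 0, 0, 0], [0, 0, 0, 0], [0, 0, 0, 0], [0, 0, 0, 0]]
  ],
  "grip": 1.7
}}

```text
time: 29.25
eef_pos: [0.5164, -0.1631, 0.1492]
tcp_rot: [0.231, 0.668, -0.231, 0.668]
contact_force: [-0.1, -0.5, -0.2]
opening: 0.198
```

```bash
python3 st.py; python3 -c "
from h import *
o=[]
for n,cr in (('side',(170,230,320,400)),('top',(210,270,380,460))):
    im=optics.read_camera(n); p=cv2.imread(f'pics/pre_{n}.png'); cv2.imwrite(f'pics/post_{n}.png',im)
    r0,r1,c0,c1=cr
    o.append(np.hstack([cv2.resize(x[r0:r1,c0:c1],(400,300),interpolation=cv2.INTER_CUBIC) for x in (p,im)]))
cv2.imwrite('pics/cmp.png',np.vstack(o))"
```

```text
t 29.35 X [ 0.5164 -0.1631  0.1493] own(-z,y,x)mm [91.7 -1.6  0.4] F_tool [0.16 0.05 1.21] T_tool [0.064 0.034 0.002]
```

View pics/cmp.png

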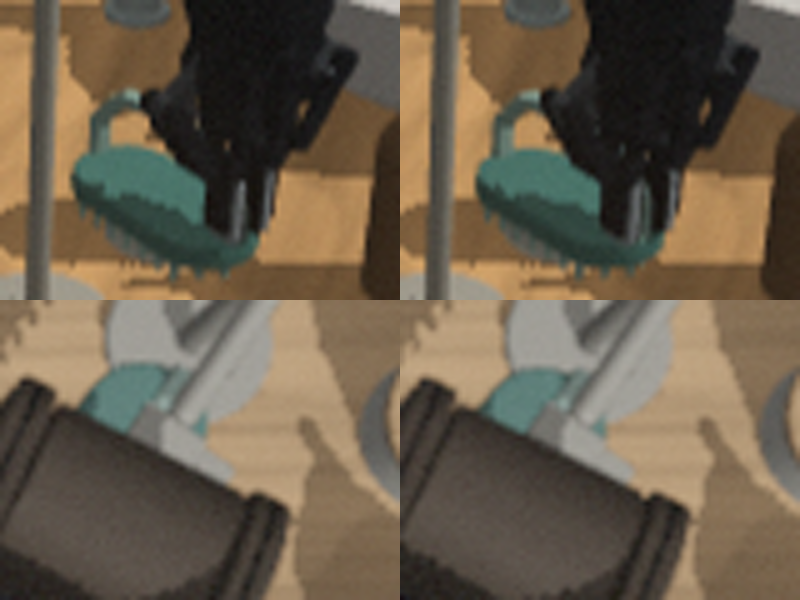

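Request:
{"method": "arm_command", "body": {
  "increments": [
    [[0, 0, 0, 0], [0, 0, 0, 0], [0, 0, 0, 0], [0, 0, 0, 0]]
  ]
}}

```text
time: 29.95
eef_pos: [0.5164, -0.1631, 0.1493]
tcp_rot: [0.231, 0.668, -0.231, 0.668]
contact_force: [-0.4, 0.3, 0.2]
opening: 0.203
```

```bash
python3 -c "
from h import *
o=[cv2.imread('pics/pre_side.png'),cv2.imread('pics/post_side.png'),optics.read_camera('side')]
cv2.imwrite('pics/cmp2.png',np.hstack([cv2.resize(x[190:228,333:375],None,fx=6.3,fy=12,interpolation=cv2.INTER_CUBIC) for x in o]))
g=[cv2.inRange(cv2.cvtColor(x,cv2.COLOR_BGR2HSV),(74,60,40),(96,255,255))[195:215,325:352].astype(bool) for x in o]
for m in g: print([325+np.nonzero(r)[0].min() if r.any() else None for r in m])
"; python3 st.py
```

```text
[None, None, None, None, None, np.int64(338), np.int64(337), np.int64(336), np.int64(335), np.int64(335), np.int64(335), np.int64(336), np.int64(336), np.int64(337), np.int64(337), np.int64(338), np.int64(340), np.int64(342), np.int64(342), np.int64(344)]
[None, None, None, None, None, np.int64(342), np.int64(339), np.int64(337), np.int64(336), np.int64(336), np.int64(336), np.int64(336), np.int64(336), np.int64(339), np.int64(336), np.int64(339), np.int64(341), np.int64(342), np.int64(343), np.int64(346)]
[None, None, None, None, None, np.int64(344), np.int64(339), np.int64(338), np.int64(337), np.int64(336), np.int64(336), np.int64(336), np.int64(336), np.int64(337), np.int64(339), np.int64(338), np.int64(339), np.int64(341), np.int64(343), np.int64(345)]
t 30.1 X [ 0.5164 -0.1631  0.1493] own(-z,y,x)mm [91.7 -1.6  0.4] F_tool [ 0.28 -0.2   0.15] T_tool [ 0.029 -0.001  0.014]
```

View pics/cmp2.png

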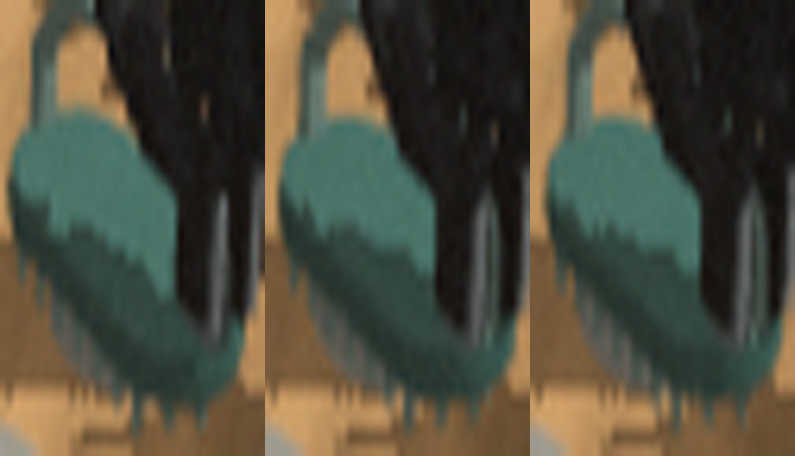

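Request:
{"method": "arm_command", "body": {
  "increments": [
    [[0, 0, 0, 0], [0, 0, 0, 0], [0, 0, 0, 0]]
  ],
  "grip": 2.2
}}

```text
time: 30.48
eef_pos: [0.5164, -0.1631, 0.1493]
tcp_rot: [0.231, 0.668, -0.231, 0.668]
contact_force: [-0.7, 0.3, -0.2]
opening: 0.256
```

```bash
cat > tr.py <<'E'
from h import *
# track pad silhouette by template matching against post_side / post_top
import sys
def shift(ref,im,box):
    r0,r1,c0,c1=box
    a=np.float32(cv2.cvtColor(ref,cv2.COLOR_BGR2GRAY)); b=np.float32(cv2.cvtColor(im,cv2.COLOR_BGR2GRAY))
    u=cv2.resize(a[r0:r1,c0:c1],None,fx=8,fy=8,interpolation=cv2.INTER_CUBIC); v=cv2.resize(b[r0-4:r1+4,c0-4:c1+4],None,fx=8,fy=8,interpolation=cv2.INTER_CUBIC)
    m=cv2.matchTemplate(v,u,cv2.TM_CCOEFF_NORMED); _,q,_,l=cv2.minMaxLoc(m); return ((l[0]-32)/8,(l[1]-32)/8,round(q,3))
if __name__=="__main__":
    refS=cv2.imread("pics/post_side.png"); refT=cv2.imread("pics/post_top.png")
    print("pre",shift(refS,cv2.imread("pics/pre_side.png"),(197,216,333,350)))
    for i in range(int(sys.argv[1])):
        s=optics.read_camera("side"); t=optics.read_camera("top")
        print(shift(refS,s,(197,216,333,350)),shift(refT,t,(222,238,396,405)))
    cv2.imwrite(f"pics/{sys.argv[2]}s.png",s); cv2.imwrite(f"pics/{sys.argv[2]}t.png",t)
E
python3 tr.py 5 g22
```

```text
pre (-0.625, -0.375, 0.979)
(0.125, 0.0, 0.994) (0.375, 0.125, 0.992)
(0.25, 0.0, 0.991) (0.625, 0.25, 0.991)
(0.375, 0.0, 0.991) (0.375, 0.0, 0.992)
(0.125, 0.0, 0.994) (0.25, 0.0, 0.994)
(-0.125, 0.0, 0.995) (0.0, -0.125, 0.996)
```

Request:
{"method": "arm_command", "body": {
  "increments": [
    [[0, 0, 0, 0], [0, 0, 0, 0], [0, 0, 0, 0], [0, 0, 0, 0], [0, 0, 0, 0], [0, 0, 0, 0]]
  ],
  "grip": 4.5
}}

```text
time: 31.72
eef_pos: [0.5164, -0.1631, 0.1494]
tcp_rot: [0.231, 0.668, -0.231, 0.668]
contact_force: [-0.4, 0.5, -0.4]
opening: 0.529
```

```bash
python3 tr.py 5 g45; python3 st.py; python3 -c "
from h import *
a=cv2.imread('pics/g45s.png')[170:230,320:400];b=cv2.imread('pics/g45t.png')[205:265,380:460]
cv2.imwrite('pics/g45.png',np.hstack([cv2.resize(x,(400,300),interpolation=cv2.INTER_CUBIC) for x in (a,b)]))"
```

```text
pre (-0.625, -0.375, 0.979)
(-0.375, 0.0, 0.97) (0.0, -0.25, 0.996)
(-0.375, 0.0, 0.968) (0.25, 0.0, 0.995)
(-0.25, 0.0, 0.957) (0.375, 0.0, 0.993)
(-0.125, 0.0, 0.939) (0.625, 0.25, 0.99)
(-0.125, 0.0, 0.937) (0.5, 0.125, 0.992)
t 32.33 X [ 0.5164 -0.1631  0.1493] own(-z,y,x)mm [91.7 -1.6  0.4] F_tool [ 0.22 -0.63 -0.6 ] T_tool [-0.02  -0.001  0.041]
```

View pics/g45.png

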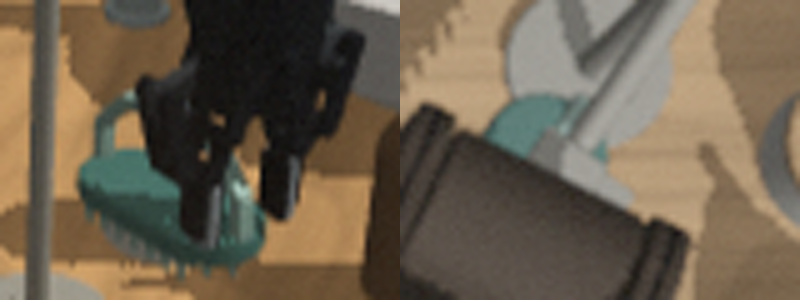

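Request:
{"method": "arm_command", "body": {
  "increments": [
    [[0, 0, -0.3, 0], [0, 0, -0.6, 0], [0, 0, -0.8, 0], [0, 0, -1, 0], [0, 0, -1, 0], [0, 0, -1, 0], [0, 0, -1, 0], [0, 0, -1, 0], [-1, 0, -0.5, 0], [-2, 0, 0, 0], [-3, 0, 0, 0], [-3, 2, 0, 0], [-3, 3, 0, 0], [-2, 4, 0, 0], [0, 4, 0, 0], [0, 3, 0, 0], [0, 2, 0, 0], [0, 0, 0, 0]]
  ]
}}

```text
time: 34.58
eef_pos: [0.5712, 0.0235, 0.2894]
tcp_rot: [0.23, 0.669, -0.231, 0.668]
contact_force: [0.3, -1.0, -0.3]
opening: 0.527
```

Run:
```python
from h import *
S=[optics.read_camera("side") for _ in range(8)]; t=optics.read_camera("top")
from tr import shift
for s in S[1:]: print(shift(S[0],s,(170,220,325,375)))
cv2.imwrite("pics/f_s.png",S[-1]);cv2.imwrite("pics/f_t.png",t)
show(S[-1],"f_sc",(130,240,310,430),6);show(t,"f_tc",(180,270,370,490),6)
s=sensors.get_state();print(s["time"],s["eef_pos"],s["contact_force"])
```

```text
(0.125, 0.0, 0.993)
(0.125, 0.0, 0.989)
(0.125, 0.0, 0.986)
(0.25, 0.0, 0.985)
(0.25, 0.0, 0.986)
(0.25, 0.0, 0.986)
(0.25, -0.125, 0.987)
35.025 [0.57079411 0.02241756 0.28945259] [-0.24018896  0.25663417  0.36915821]
```

View pics/f_sc.png

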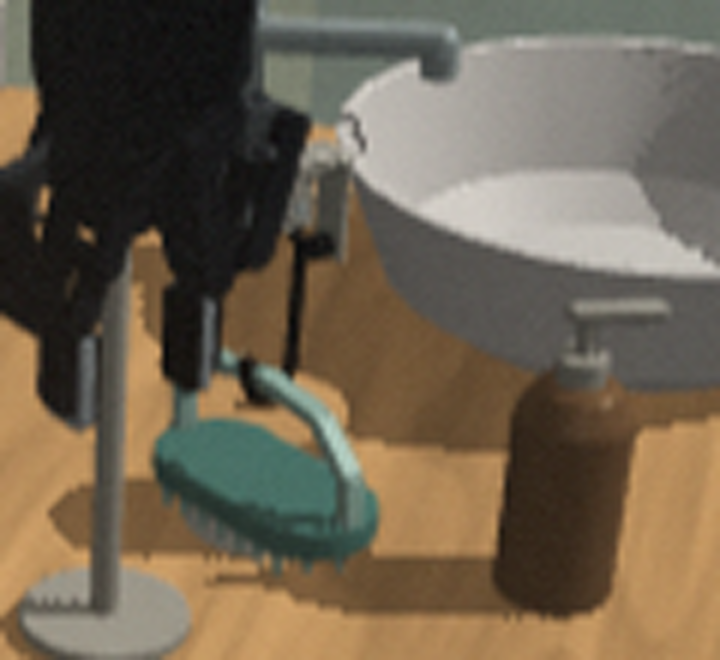

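View pics/f_tc.png

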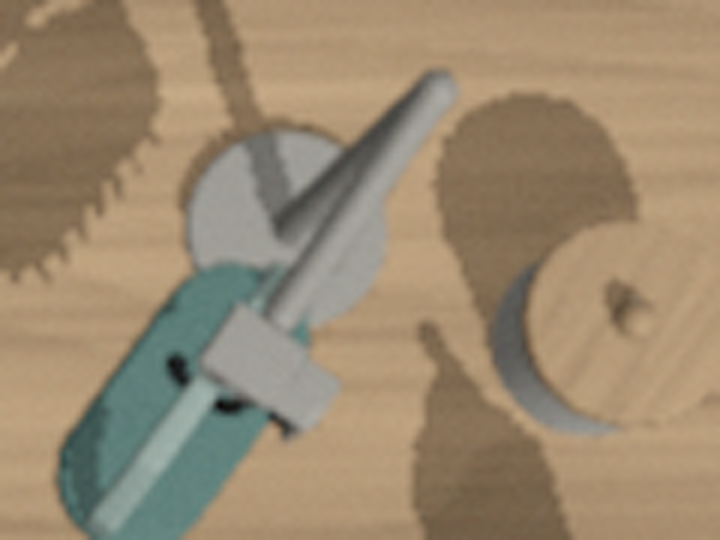

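Request:
{"method": "arm_command", "body": {
  "increments": [
    [[0, 3, 0, 0], [0, 4, 0, 0], [0, 3, 0, 0], [0, 0, 0, 0], [0, 0, 0, 0], [0, 0, 0, 0], [0, 0, 0, 0], [0, 0, 0, 0], [0, 0, 0, 0], [0, 0, 0, 0], [0, 0, 0, 0], [0, 0, 0, 0], [0, 0, 0, 0], [0, 0, 0, 0], [0, 0, 0, 0], [0, 0, 0, 0], [0, 0, 0, 0], [0, 0, 0, 0], [0, 0, 0, 0], [0, 0, 0, 0]]
  ]
}}

```text
time: 37.52
eef_pos: [0.6328, 0.1016, 0.2893]
tcp_rot: [0.231, 0.668, -0.231, 0.668]
contact_force: [0.9, 0.1, -0.2]
opening: 0.529
```

Request:
{"method": "arm_command", "body": {
  "increments": [
    [[0, 0, 0, 0], [0, 0, 0, 0], [0, 0, 0, 0], [0, 0, 0, 0], [0, 0, 0, 0], [0, 0, 0, 0], [0, 0, 0, 0], [0, 0, 0, 0], [0, 0, 0, 0], [0, 0, 0, 0], [0, 0, 0, 0], [0, 0, 0, 0], [0, 0, 0, 0], [0, 0, 0, 0], [0, 0, 0, 0], [0, 0, 0, 0], [0, 0, 0, 0], [0, 0, 0, 0], [0, 0, 0, 0], [0, 0, 0, 0]]
  ]
}}

```text
time: 40.02
eef_pos: [0.6328, 0.1016, 0.2893]
tcp_rot: [0.231, 0.668, -0.231, 0.668]
contact_force: [0.1, -0.3, 0.1]
opening: 0.53
```

Run:
```python
from h import *
S=[optics.read_camera("top") for _ in range(14)]; a=optics.read_camera("side")
from tr import shift
for s in S[1:]: print(shift(S[0],s,(235,275,375,402)))
cv2.imwrite("pics/h_t.png",S[-1]);cv2.imwrite("pics/h_s.png",a);show(a,"h_sc",(130,240,310,430),6)
s=sensors.get_state();print(s["time"],s["eef_pos"],s["contact_force"])
```

```text
(0.0, 0.125, 0.996)
(0.125, 0.125, 0.995)
(0.125, 0.0, 0.995)
(0.0, 0.125, 0.996)
(0.0, 0.0, 0.998)
(-0.125, -0.125, 0.995)
(-0.25, -0.125, 0.992)
(-0.375, -0.125, 0.991)
(-0.375, -0.25, 0.99)
(-0.375, -0.25, 0.99)
(-0.375, -0.25, 0.991)
(-0.375, -0.125, 0.991)
(-0.25, -0.125, 0.994)
40.775 [0.63275123 0.101545   0.289343  ] [0.15040968 0.0416768  0.91448121]
```

View pics/h_sc.png

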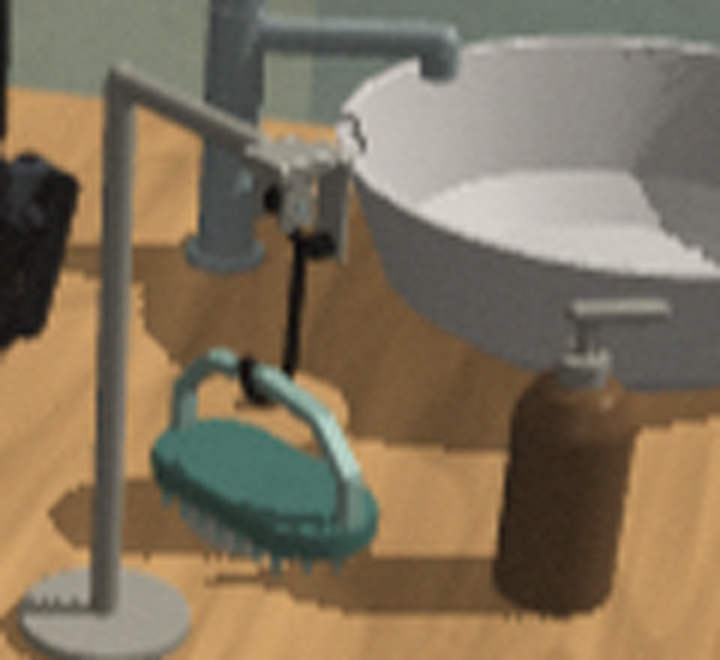

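View pics/h_t.png

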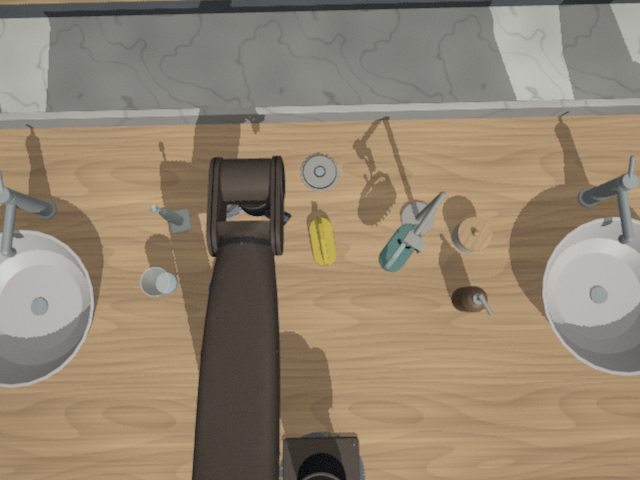

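Request:
{"method": "arm_command", "body": {
  "increments": [
    [[0, 0, 0, 0], [0, 0, 0, 0], [0, 0, 0, 0], [0, 0, 0, 0], [0, 0, 0, 0], [0, 0, 0, 0], [0, 0, 0, 0], [0, 0, 0, 0], [0, 0, 0, 0], [0, 0, 0, 0], [0, 0, 0, 0], [0, 0, 0, 0], [0, 0, 0, 0], [0, 0, 0, 0], [0, 0, 0, 0], [0, 0, 0, 0], [0, 0, 0, 0], [0, 0, 0, 0], [0, 0, 0, 0], [0, 0, 0, 0]]
  ]
}}

```text
time: 43.28
eef_pos: [0.6327, 0.1016, 0.2893]
tcp_rot: [0.231, 0.668, -0.231, 0.668]
contact_force: [-0.2, -0.0, -0.4]
opening: 0.526
```

Request:
{"method": "arm_command", "body": {
  "increments": [
    [[0, 0, 0, 0], [0, 0, 0, 0], [0, 0, 0, 0], [0, 0, 0, 0], [0, 0, 0, 0], [0, 0, 0, 0], [0, 0, 0, 0], [0, 0, 0, 0], [0, 0, 0, 0], [0, 0, 0, 0], [0, 0, 0, 0], [0, 0, 0, 0], [0, 0, 0, 0], [0, 0, 0, 0], [0, 0, 0, 0], [0, 0, 0, 0], [0, 0, 0, 0], [0, 0, 0, 0], [0, 0, 0, 0], [0, 0, 0, 0]]
  ]
}}

```text
time: 45.78
eef_pos: [0.6328, 0.1015, 0.2893]
tcp_rot: [0.231, 0.668, -0.231, 0.668]
contact_force: [0.2, -0.0, 0.2]
opening: 0.527
```

Request:
{"method": "arm_command", "body": {
  "increments": [
    [[0, 0, 0, 0], [0, 0, 0, 0], [0, 0, 0, 0], [0, 0, 0, 0], [0, 0, 0, 0], [0, 0, 0, 0], [0, 0, 0, 0], [0, 0, 0, 0], [0, 0, 0, 0], [0, 0, 0, 0], [0, 0, 0, 0], [0, 0, 0, 0], [0, 0, 0, 0], [0, 0, 0, 0], [0, 0, 0, 0], [0, 0, 0, 0], [0, 0, 0, 0], [0, 0, 0, 0], [0, 0, 0, 0], [0, 0, 0, 0]]
  ]
}}

```text
time: 48.28
eef_pos: [0.6328, 0.1015, 0.2893]
tcp_rot: [0.231, 0.668, -0.231, 0.668]
contact_force: [0.6, 0.4, 0.3]
opening: 0.529
```

Run:
```python
from h import *
S=[optics.read_camera("top") for _ in range(14)]
from tr import shift
print([shift(S[0],s,(235,275,375,402)) for s in S[1:]])
s=sensors.get_state();print(s["time"],s["contact_force"])
a=cv2.imread("pics/top0.png");d=cv2.absdiff(a,S[-1]).max(2)
for n,(r,c) in dict(tumbler=(282,157),jar=(236,474),pump=(298,470),yellow=(242,322),tower=(171,320),blue=(275,226),brush=(218,172)).items(): print(n,d[r-8:r+8,c-8:c+8].mean().round(1))
```

```text
[(0.0, -0.125, 0.995), (-0.125, -0.125, 0.995), (-0.25, -0.25, 0.992), (-0.375, -0.25, 0.991), (-0.5, -0.25, 0.989), (-0.5, -0.25, 0.989), (-0.5, -0.25, 0.989), (-0.375, -0.25, 0.991), (-0.25, -0.25, 0.992), (-0.125, -0.125, 0.995), (0.0, -0.125, 0.996), (0.0, 0.0, 0.998), (0.0, 0.0, 0.996)]
48.975 [-1.03893779  0.15373328 -0.09882603]
tumbler 12.7
jar 12.5
pump 9.3
yellow 12.8
tower 12.1
blue 84.8
brush 26.3
```

```bash
python3 -c "
from plant import ctrl; print(ctrl.sign_off())"
```

```text
the job is handed in; nothing more can be done
None
```

The green massager is hanging by the middle of its handle in the bottom of the hook. The hook is back at plumb and the gripper is open and well clear. I handed the job in at about 49 s.

- **Grip:** the moves allowed no tilt, so I held it with the gripper upright instead of leaning back 12 to 30 degrees. I gripped the strap about 10 mm further out than the marked grip point to keep the hand clear of the post's head. That worked, and the hand did not touch the post.
- **Pinning and sliding:** I felt the rubber stop and slid the handle down with the hook held against it at about 3 to 5 N sideways. I stopped when the hook carried the handle; at that moment the total load on the hook was about 7 N, under the 10 N limit.
- **Release:** I swung the hook back to plumb, let it take the weight at the expected height, opened the gripper in small steps and backed off.
- **Last checks:**
  - The pictures show the massager hanging level on the hook, free of the gripper.
  - A swing of about half a millimetre either way remains. It had not died down over the last 8 s.
  - The tumbler, jar, pump, yellow look-alike and power tower show no change from the first picture.
  - The arm hid the blue look-alike and apparently the hairpin tray in the last picture, and the patch around the toothbrush had changed, probably from the arm's shadow. I could not confirm those three, though nothing went near the first two and the arm ended well short of the toothbrush.
- **What disagreed:** the stop angle came out at 12 to 18 degrees depending on the method. My estimate of the hook's sideways position was uncertain by a few millimetres, so I relied on the felt forces for the final placing.

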